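Gauge the electrode gap of a pulse trough

TASK

Before the next electroporation run, set the white electrode trough down level on the two narrow ledges of the black contact cradle and let go of it. Then take the blue-handled taper gauge by its handle out of the wooden block, slide its steel blade straight down between the trough's two steel electrode plates until it drags snugly on both, without jamming it, and finish while still holding it there in the fingers, so that I can read the gap off the blade. Leave the vial and the tally counter where they are.

Things in the scene. Friction and masses are not known exactly. Their poses are not given: they have to be found in the camera images.
- trough: White open trough, 40 wide (x) x 100 long (y), 34 high, 0.26 kg, on the table. Origin on its centre line, 20 mm above its underside, halfway along: take it here from above, across the 40 mm. Two steel electrode plates (28 wide along x, 6 thick) stand in it, tops 36 mm above the origin; brass screws behind them are lower. Inside floor 14 mm below the origin. z up.
- fixed_plate: Electrode plate fixed in the trough. Origin: middle of the width of its inner face (the one across the gap), level with the top edge; the plate lies on the trough's +y side of it. Top edge half round, 3 mm radius. Axes as the trough's.
- moving_plate: The other electrode plate, on a grey carriage that is screwed fast at a gap of 4.5 to 7 mm, set by someone else. Origin: middle of the width of its inner face, level with the top edge; the plate lies on the trough's -y side of it. Top edge as the other's. Halfway between the two origins is the middle of the gap's mouth.
- cradle: Black cradle on a grey base 70 (x) x 136 (y), fixed. Two ledges, 44 wide (x), 11 deep (y), 36 mm above the table, carry the trough's two ends; between them it is open, 82 mm long, down to the base 10 mm above the table. Upright guides at the ends and corners, 56 mm above the table, flare outward at the top and leave 2 mm of play all round. Origin under the centre; y runs from ledge to ledge.
- cradle_seat (a point): Where the trough's origin lies when it is seated in the cradle: 56 mm above the table, centred. The trough's y lies along this y, either way round.
- gauge: Taper gauge, 60 g, upright in the block, blade down. Origin: centre of its blue and black handle, 24 (x) x 16 (y) x 44 high, 86 mm above the table; grasp across the 16. Below it a steel blade 14 wide (x), 60 long; thickness (y) 9.3 mm at the handle, 2 mm at the tip, even taper 1:8. It binds 21 to 42 mm below the plates' tops; the push then grows by some 4 to 8 N per mm.
- gauge_tip (a point): Tip of the gauge's blade, 82 mm below the handle's centre; z points from tip to handle. On the way in the blade may catch briefly on one plate; when it is snug on both, the push back stays (5 N or more with a firm, gentle push).
- gauge_block: Wooden block 72 (x) x 44 (y) x 64 high, fixed; origin at the centre of its underside. The gauge hangs by its handle in a slot 12 mm from the centre towards -x, blade 60 mm deep with 0.5 to 1 mm of play: lift it straight up by more than 60 mm. A hex key stands 24 mm from the centre towards +x, its top 97 mm above the table.
- vial_1: Capped glass vial, 27 x 27 x 64, loose bystander; origin at the centre of its underside.
- tally_counter: White hand tally counter, 42 x 69 x 26, loose bystander; origin at the centre of its underside.

How it is judged:
By the outcome, as a careful person would: the job done as asked, in the order asked, and still so for the second after the job is handed in, while the arm keeps its last pose, push and grip.
It also fails if it takes over 58 s, if anything falls off the work surface, if the arm or the gripper's body presses on something with over 40 N, if the wrist force passes 120 N, or if a joint passes its speed limit or range.

ROBOT

A 7-joint arm with a two-finger parallel gripper is mounted at the origin on a cart in front of the work surface, level with it; the furniture and walls round the work are solid. World frame = base frame: x ahead of the robot, y to its left, z up, the work surface at z = 0. Lengths are in m, angles in rad, forces in N, time in s.
With the tool pointing down it reaches from about 0.35 to 0.9 m from the base axis. Payload 19.9 kg.
Tool frame: the origin (TCP) lies at the very end of the fingers, on their centre line; the grasp point (between the pads) lies 19 mm behind it (manip.tcp_to_grasp is the z of the grasp point in the tool frame, in m); z points along the fingers, x is the direction in which the jaws open and shut, and the axes are right-handed (so a half turn about z gives the same grasp; the last joint's range is limited). The gripper opens to 94 mm and grips with 3 to 60 N. Pads are 16 mm wide; open, the fingers measure 119 mm over their backs; the gripper's body (75 mm by 177 mm) begins 78 mm behind the grasp point.
Start: joints at [-1.22, 0.417, -0.01, 1.614, 0.005, 1.111, -0.053], TCP at [0.239, 0.577, 0.205] pointing down, gripper open.
Joint ranges: [-2.81, 2.81], [-0.39, 2.02], [-1.27, 1.25], [0.06, 2.57], [-1.19, 4.33], [0.19, 2], [-2.82, 2.82]. Speed limits (rad/s): [1.89, 1.89, 2.39, 2.39, 3.01, 3.01, 3.01].

INTERFACE

Orientations are given as a unit quaternion [x, y, z, w].
In Python, from plant import monitor, imaging, order, manip gives the robot as it stands.
- The arm moves only by the shell command python3 -m pendant 'ROWS' [FORCE]. ROWS is JSON, a list of rows, each a list of 3 entries, a list of its own where there are three numbers: the finger opening in mm, from 0 to 94, then the shift along the tool's x, y, z in mm, then the turn, a rotation vector about the tool's x, y, z in degrees. In form: [[claw, [tx, ty, tz], [wx, wy, wz]], ...]. A call has exactly 5 rows; each row shifts and turns the commanded pose from where the row before left it, along the tool's axes as they then stand; what a row does not reach is not made up. A row lasts 1/12 s, in which the tool goes at most 41.7 mm and 7.16 degrees, less where a joint would pass 70% of its speed; a pose out of reach is approached as far as the arm can. A call with a gripper value outside its range is refused whole. The fingers move at their own pace and stop on an object; FORCE is the grip in N (left out, the last holds). Time passes only in rows, so rows that do not move let the fingers close, or fill a call up. It gives the time, the measured TCP pose, the force and the opening at its end, in the units of the state.
- monitor.sense(): the state, without advancing time (a new reading comes with each control period).
- imaging.read_camera(name): name is "side" or "top"; returns a dict with "pixels" (400x640x3 uint8, red, green, blue), "fx", "fy", "cx", "cy" (pixels), "k1" (the pictures are not rectified: a ray, as slopes to the right and down, at radius r is drawn at 1 + k1 r^2 times it, then the intrinsics apply), "rvec" (rotation vector, rad) and "tvec" (3), from world to camera coordinates, as OpenCV has them. Camera axes: x right, y down, z forward; pixel columns grow to the right and rows downward; lengths in m; the calibration is good to about 2 mm. A picture is of the moment at which its call begins. There is no depth.
- order.hand_in(): hands the job in, once; it reports no verdict.
The state is a dict: "time": time; "joints": joint angles; "qvel": joint speeds; "effort": joint torques, N m; "tcp_pos": TCP position; "tcp_rot": TCP orientation; "force": force on the tool from outside, world axes, zero at the start; "ft_torque": the same for the moment, N m; "gripper_width": opening from 0.0 (shut) to 1.0 (fully open).
Only numpy, scipy, OpenCV 4.12 (cv2) and the standard library are available. Lean on these libraries where they do the work, as an engineer would, in place of code of your own. Each camera call takes 0.05 s, during which the arm holds its last target.

## Working session

There is one attempt and no reset: what is moved stays moved. The work goes in short steps, Python scripts to look and compute and a shell command to move; the robot and the scene stay as the last step left them, time stands still between calls to the robot, and variables do not carry over. Pictures are saved under pics/ and viewed, and the job is handed in when it is done.

```bash
ls; mkdir -p pics
python3 - <<'E'
from plant import monitor, imaging, order, manip
import cv2
print(monitor.sense()); print(manip.tcp_to_grasp)
for n in("side","top"):
    d=imaging.read_camera(n); cv2.imwrite(f"pics/{n}0.png",d["pixels"][:,:,::-1])
    print({k:v for k,v in d.items() if k!="pixels"})
E
```

```text
pics
{'time': 0.0, 'joints': array([-1.21951676,  0.41795228, -0.01031821,  1.61413019,  0.0046838 ,
        1.11067803, -0.05298895]), 'qvel': array([ 6.14262484e-06,  2.25107462e-04, -9.89355214e-04,  4.14293931e-04,
       -4.27387764e-04, -1.89584128e-03, -2.94258945e-03]), 'effort': array([ 2.28161366e-04, -8.51255035e+01,  6.38895817e-01, -4.25989974e+01,
       -4.89325065e-02,  1.84826500e-02,  1.04271558e-04]), 'tcp_pos': array([0.23908813, 0.57708499, 0.20485723]), 'tcp_rot': array([ 8.31484663e-01,  5.55547413e-01, -4.56122076e-04,  3.44965662e-04]), 'force': array([-0.07435956,  0.18422309, -0.49550984]), 'ft_torque': array([0.03318644, 0.01187301, 0.02981603]), 'gripper_width': 1.000298080373564}
-0.0188
{'fx': 492.75733781613525, 'fy': 492.75733781613525, 'cx': 318.76186183681585, 'cy': 195.5243285052381, 'k1': -0.009734783205312148, 'rvec': array([ 0.18835118, -2.68697991,  1.48725735]), 'tvec': array([0.47128439, 0.25218533, 0.72866991])}
{'fx': 426.712225304673, 'fy': 426.712225304673, 'cx': 314.9148414692558, 'cy': 203.81191605158781, 'k1': 0.02994511167373461, 'rvec': array([ 2.05064944, -2.16802156,  0.22927034]), 'tvec': array([-0.23334825,  0.53209226,  0.83706046])}
```

View pics/side0.png

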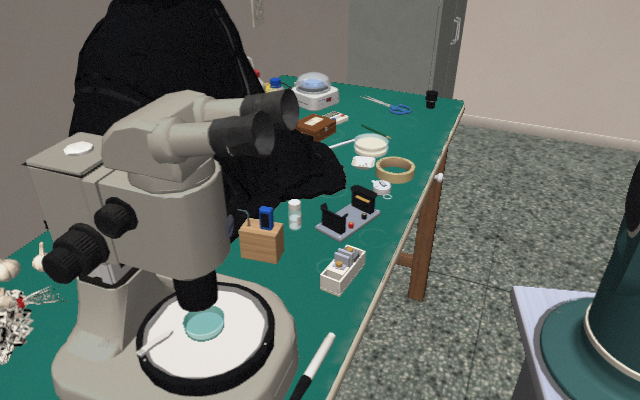

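View pics/top0.png

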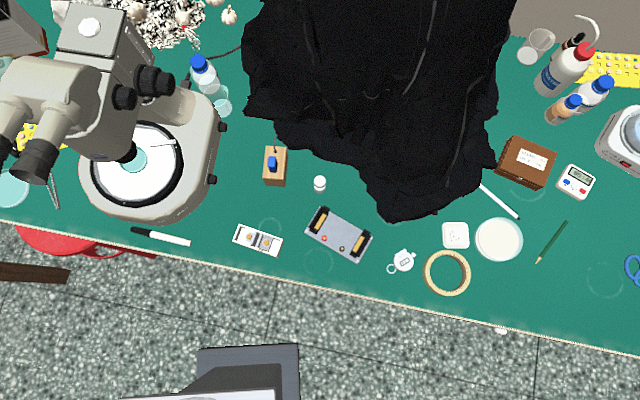

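The side view shows the trough near (343,270), cradle (348,210), block and gauge (263,235), vial (294,214). In the top view they are at (258,239), (339,234), (275,165) and (320,183). The tally counter is at about (381,187) side and (403,261) top. I'll enlarge these.

```bash
cat > h.py <<'E'
import numpy as np, cv2
from plant import monitor, imaging, order, manip
from scipy.spatial.transform import Rotation as R
from scipy.optimize import least_squares
def cam(n):
    d=imaging.read_camera(n); d["R"]=cv2.Rodrigues(d["rvec"])[0]; return d
def proj(d,P):
    P=np.atleast_2d(P); c=P@d["R"].T+d["tvec"]; s=c[:,:2]/c[:,2:]; r2=(s**2).sum(1,keepdims=True); s=s*(1+d["k1"]*r2)
    return s*[d["fx"],d["fy"]]+[d["cx"],d["cy"]]
def ray(d,uv):
    s0=(np.array(uv,float)-[d["cx"],d["cy"]])/[d["fx"],d["fy"]]; s=s0.copy()
    for _ in range(20): s=s0/(1+d["k1"]*(s@s))
    v=d["R"].T@np.r_[s,1]; return -d["R"].T@d["tvec"], v/np.linalg.norm(v)
def onz(d,uv,z):
    o,v=ray(d,uv); return o+v*(z-o[2])/v[2]
def tri(d1,u1,d2,u2):
    o1,v1=ray(d1,u1);o2,v2=ray(d2,u2)
    t=np.linalg.lstsq(np.c_[v1,-v2],o2-o1,rcond=None)[0]; a=o1+v1*t[0]; b=o2+v2*t[1]
    return (a+b)/2,np.linalg.norm(a-b)
def crop(d,x,y,w,h,s,name):
    im=d["pixels"][y:y+h,x:x+w,::-1]; im=cv2.resize(im,None,fx=s,fy=s,interpolation=cv2.INTER_CUBIC); 
    for i in range(0,w,10):
        cv2.putText(im,str(x+i),(i*s,8),0,.3,(255,0,255),1) if i%20==0 else 0; cv2.line(im,(i*s,10),(i*s,15),(255,0,255),1)
    for j in range(0,h,10):
        cv2.putText(im,str(y+j),(0,j*s+4),0,.3,(255,0,255),1) if j%20==0 else 0; cv2.line(im,(22,j*s),(28,j*s),(255,0,255),1)
    cv2.imwrite(f"pics/{name}.png",im)
E
python3 - <<'E'
from h import *
s=cam("side");t=cam("top")
crop(s,230,180,160,120,5,"s1")
crop(t,225,195,155,75,5,"t1")
crop(t,250,135,90,65,8,"t2")
for d in(s,t): print(-d["R"].T@d["tvec"])
E
```

```text
[0.40160536 0.5441139  0.59943261]
[ 0.32915755 -0.25459117  0.93009808]
```

View pics/s1.png

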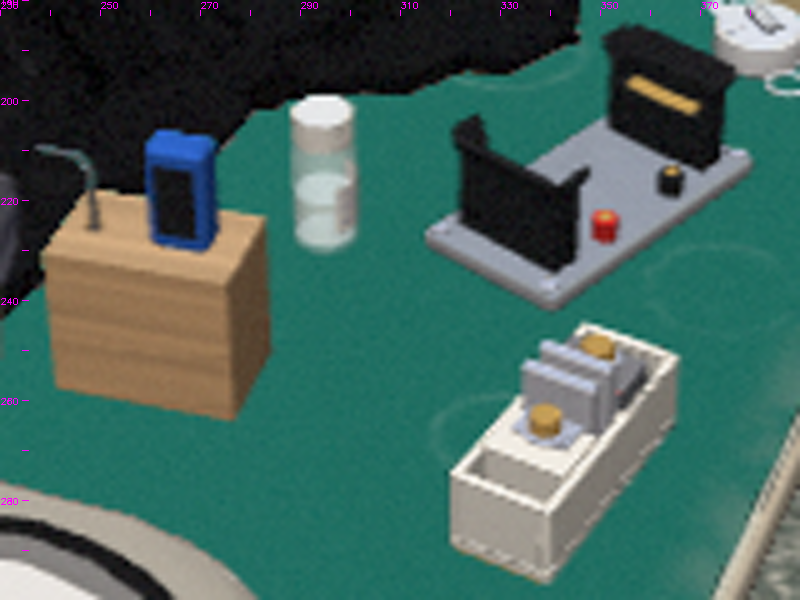

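View pics/t1.png

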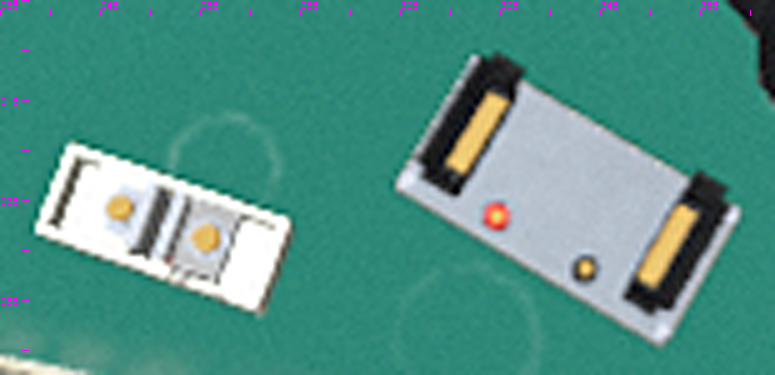

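View pics/t2.png

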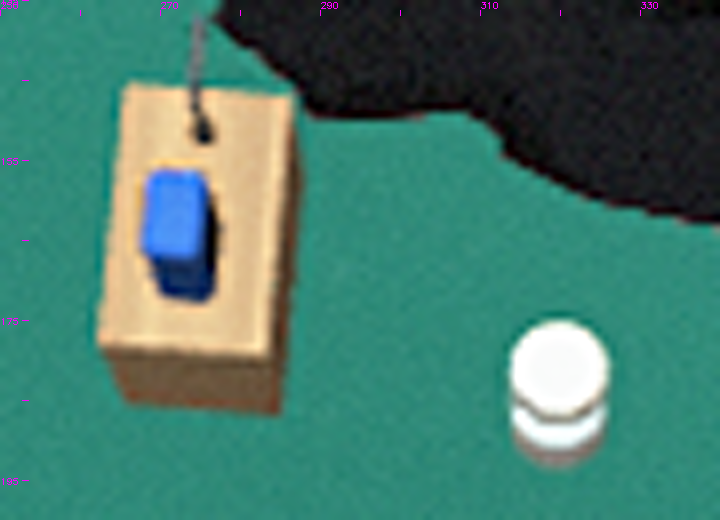

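```bash
cat > m.py <<'E'
from h import *
s=cam("side");t=cam("top")
S=lambda x,y:((x+.5)/5-.5+230,(y+.5)/5-.5+180)
T=lambda x,y:((x+.5)/5-.5+225,(y+.5)/5-.5+195)
U=lambda x,y:((x+.5)/8-.5+250,(y+.5)/8-.5+135)
pairs={}
# trough rim: near-left(side) etc
print("trough rim")
ts=[S(452,472),S(549,508),S(677,357),S(583,323)]
tt=[T(70,143),T(37,232),T(263,313),T(291,217)]
def show(n,a,b,z):
    p,e=tri(s,a,t,b); print(n,np.round(p*1e3,1),"gap",round(e*1e3,1),"side@z",np.round(onz(s,a,z)[:2]*1e3,1),"top@z",np.round(onz(t,b,z)[:2]*1e3,1)); return p
rim=[show("rim",a,b,.034) for a,b in zip(ts,tt)]
print([round(np.linalg.norm(rim[i]-rim[i-1])*1e3,1) for i in range(4)])
print("cradle base top")
cs=[S(425,237),S(553,300),S(750,158)]; ct=[T(477,57),T(397,185),T(660,345)]
cb=[show("base",a,b,.010) for a,b in zip(cs,ct)]
print("top4",onz(t,T(741,212),.01))
print("block top")
for a,b in [(S(42,250),U(297,95)),(S(93,188),U(125,85)),(S(228,282),U(270,355)),(S(266,215),U(98,345))]: show("blk",a,b,.064)
for a,b in [(S(146,137),U(206,172)),(S(215,140),U(142,250))]: show("handle",a,b,.108)
print("vial top");show("vial",S(323,108),U(560,370),.064)
E
python3 m.py
```

```text
trough rim
rim [488.8 -98.3  33.6] gap 2.7 side@z [487.4 -97.6] top@z [490.1 -98.4]
rim [452.6 -83.9  34.2] gap 0.5 side@z [452.4 -84.1] top@z [452.9 -83.9]
rim [ 414.2 -177.4   29.7] gap 0.5 side@z [ 414.3 -172. ] top@z [ 413.6 -177.7]
rim [ 452.  -190.8   31.6] gap 3.0 side@z [ 450.3 -187.3] top@z [ 453.2 -191. ]
[np.float64(99.5), np.float64(39.0), np.float64(101.1), np.float64(40.2)]
cradle base top
base [ 523.4 -274.     4.5] gap 1.3 side@z [ 521.6 -266.2] top@z [ 522.8 -273.9]
base [ 467.1 -235.8    6.9] gap 2.6 side@z [ 465.4 -231.4] top@z [ 468.  -235.9]
base [ 392.4 -344.9    9. ] gap 0.9 side@z [ 392.  -343.3] top@z [ 392.8 -344.8]
top4 [ 0.44789661 -0.38418978  0.01      ]
block top
blk [ 661.1 -207.2   30.3] gap 6.4 side@z [ 649.  -163.9] top@z [ 645.4 -209.2]
blk [ 633.8 -167.    93.4] gap 11.3 side@z [ 640.8 -205.7] top@z [ 650.8 -163.4]
blk [ 585.6 -196.9   30.9] gap 4.5 side@z [ 577.1 -154.4] top@z [ 573.9 -199.1]
blk [ 566.5 -157.7   93.8] gap 7.8 side@z [ 571.8 -197.5] top@z [ 579.1 -154. ]
handle [ 612.7 -187.2  101.9] gap 0.8 side@z [ 610.6 -178.4] top@z [ 610.2 -187.7]
handle [ 585.8 -171.7  114.4] gap 5.2 side@z [ 585.4 -180. ] top@z [ 590.5 -170.9]
vial top
vial [ 564.9 -275.    63.4] gap 1.5 side@z [ 564.  -273.8] top@z [ 565.5 -275. ]
```

Run:
```python
from h import *
s=cam("side");t=cam("top")
crop(t,0,0,230,250,3,"t3")
for a in [(285,110),(258,135),(115,218),(80,245),(197,290)]:
    for b in [(40,160),(5,140),(125,97),(155,80),(130,150)]:
        p,e=tri(s,a,t,b)
        if e<.04: print(a,b,np.round(p,3),round(e,3))
print("stage side",onz(s,(275,340),.06),onz(s,(300,340),.03),"top",onz(t,(215,180),.05), onz(t,(150,222),.03))
```

```text
(285, 110) (40, 160) [0.509 0.082 0.41 ] 0.018
(285, 110) (130, 150) [ 0.53  -0.013  0.371] 0.019
(258, 135) (40, 160) [0.526 0.1   0.385] 0.001
(258, 135) (5, 140) [0.532 0.128 0.405] 0.031
(258, 135) (130, 150) [0.552 0.003 0.339] 0.0
(115, 218) (125, 97) [0.711 0.069 0.234] 0.038
(115, 218) (155, 80) [0.749 0.025 0.204] 0.022
(197, 290) (40, 160) [0.576 0.189 0.249] 0.0
(197, 290) (5, 140) [0.58  0.216 0.283] 0.037
(197, 290) (130, 150) [0.625 0.087 0.148] 0.002
stage side [0.52708851 0.07880448 0.06      ] [0.49736772 0.04770568 0.03      ] top [ 0.58357208 -0.05262533  0.05      ] [0.50411463 0.090346   0.03      ]
```

View pics/t3.png

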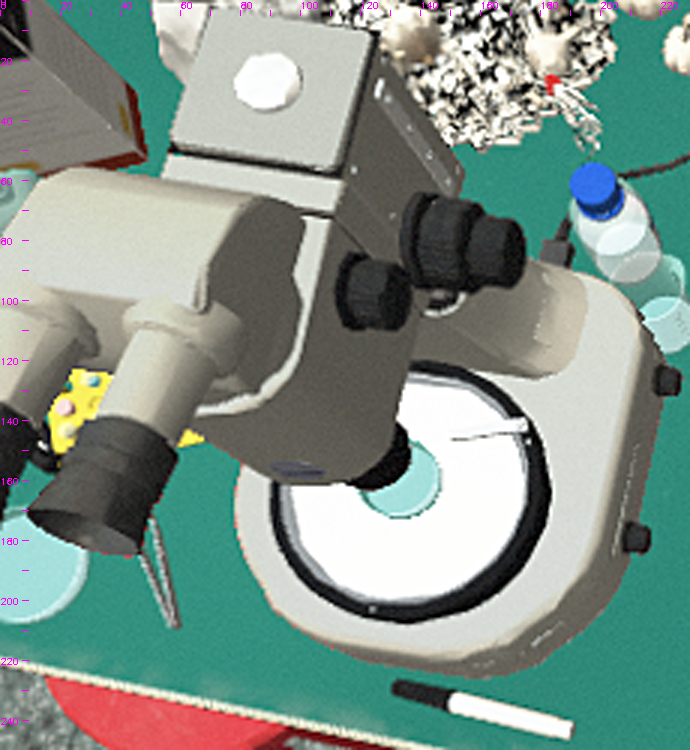

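Run:
```python
from h import *
s=cam("side");t=cam("top")
crop(s,200,60,200,150,4,"s4"); crop(t,240,60,200,150,4,"t4")
print("top contour at z=0,.05,.1,.15,.2")
for b in [(285,148),(310,150),(340,163),(365,195),(385,220),(400,215),(440,195)]:
    print(b,[tuple(np.round(onz(t,b,z)[:2]*1e3).astype(int)) for z in(0,.05,.1,.15,.2)])
print("side table contour")
for a in [(232,215),(280,203),(310,198),(340,192)]: print(a,np.round(onz(s,a,0)*1e3))
print("side silhouette")
for a in [(345,180),(335,163),(300,140),(270,100),(245,50)]:
    print(a,[tuple(np.round(onz(s,a,z)[:2]*1e3).astype(int)) for z in(0,.05,.1,.15,.2,.3)])
```

```text
top contour at z=0,.05,.1,.15,.2
(285, 148) [(np.int64(665), np.int64(-202)), (np.int64(647), np.int64(-205)), (np.int64(629), np.int64(-207)), (np.int64(611), np.int64(-210)), (np.int64(593), np.int64(-213))]
(310, 150) [(np.int64(657), np.int64(-259)), (np.int64(640), np.int64(-259)), (np.int64(622), np.int64(-258)), (np.int64(604), np.int64(-258)), (np.int64(587), np.int64(-258))]
(340, 163) [(np.int64(622), np.int64(-325)), (np.int64(607), np.int64(-322)), (np.int64(591), np.int64(-318)), (np.int64(575), np.int64(-314)), (np.int64(559), np.int64(-310))]
(365, 195) [(np.int64(544), np.int64(-376)), (np.int64(533), np.int64(-370)), (np.int64(521), np.int64(-363)), (np.int64(510), np.int64(-357)), (np.int64(498), np.int64(-350))]
(385, 220) [(np.int64(485), np.int64(-416)), (np.int64(477), np.int64(-407)), (np.int64(469), np.int64(-398)), (np.int64(460), np.int64(-390)), (np.int64(452), np.int64(-381))]
(400, 215) [(np.int64(495), np.int64(-450)), (np.int64(486), np.int64(-439)), (np.int64(477), np.int64(-429)), (np.int64(468), np.int64(-418)), (np.int64(459), np.int64(-408))]
(440,
[... 680 characters left out ...]
), (np.int64(476), np.int64(-195)), (np.int64(457), np.int64(-10))]
(300, 140) [(np.int64(624), np.int64(-685)), (np.int64(606), np.int64(-582)), (np.int64(587), np.int64(-480)), (np.int64(569), np.int64(-377)), (np.int64(550), np.int64(-275)), (np.int64(513), np.int64(-70))]
(270, 100) [(np.int64(774), np.int64(-971)), (np.int64(743), np.int64(-845)), (np.int64(712), np.int64(-718)), (np.int64(681), np.int64(-592)), (np.int64(650), np.int64(-465)), (np.int64(588), np.int64(-213))]
(245, 50) [(np.int64(1012), np.int64(-1534)), (np.int64(961), np.int64(-1360)), (np.int64(910), np.int64(-1187)), (np.int64(860), np.int64(-1014)), (np.int64(809), np.int64(-840)), (np.int64(707), np.int64(-494))]
```

View pics/s4.png

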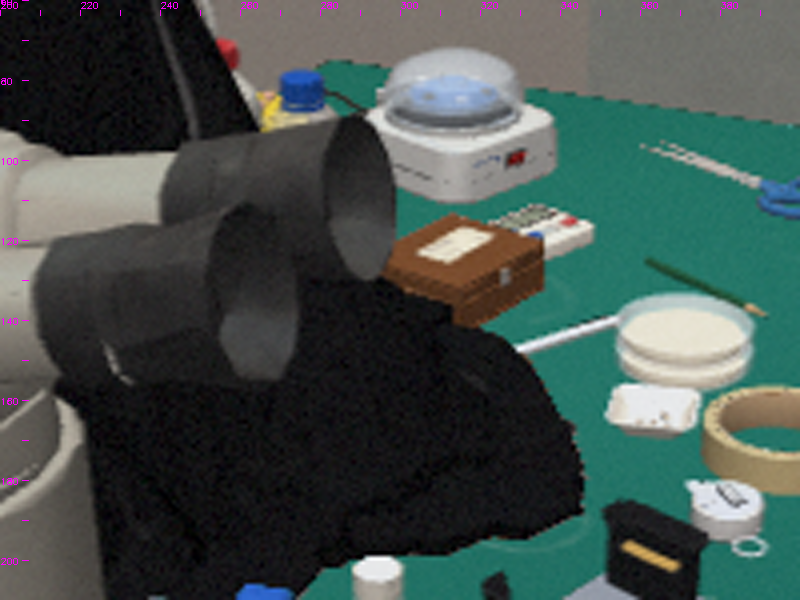

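View pics/t4.png

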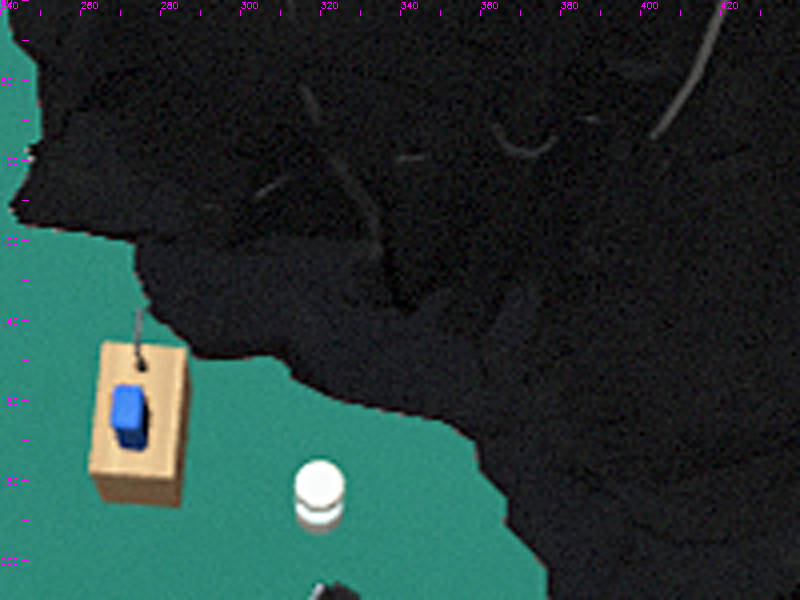

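```bash
cat > fit.py <<'E'
from h import *
def fit(obs,x0,fixz=True):
    # obs: list of (cam, uv, local xyz(mm)); pose x,y,yaw,(z)
    def pts(p,L):
        c,s=np.cos(p[2]),np.sin(p[2]); L=np.array(L,float)/1e3
        return np.c_[c*L[:,0]-s*L[:,1]+p[0], s*L[:,0]+c*L[:,1]+p[1], L[:,2]+(0 if fixz else p[3])]
    def res(p):
        return np.concatenate([(proj(d,pts(p,[l]))[0]-u) for d,u,l in obs])
    r=least_squares(res,x0,loss="soft_l1")
    return r.x, res(r.x).reshape(-1,2)
E
cat > m2.py <<'E'
exec(open('m.py').read().split("pairs=")[0]); from fit import *
def both(nm,so,to,x0):
    for tag,o in(("side",so),("top",to),("both",so+to)):
        p,r=fit(o,x0); print(nm,tag,np.round(p[:2]*1e3,1),round(np.degrees(p[2]),2),"rms",round(np.sqrt((r**2).mean()),2))
    p,r=fit(so+to,list(p)+[0],False); print("   z",np.round(p[3]*1e3,1),np.round(p[:2]*1e3,1))
# trough: local x across; y long. +y towards robot-left end(488,-98)/(452,-84)
x0=[.452,-.137,np.radians(-22)]
so=[(s,S(*a),l) for a,l in [((452,472),(20,50,34)),((549,508),(-20,50,34)),((677,357),(-20,-50,34)),((583,323),(20,-50,34)),((452,545),(20,50,0)),((549,582),(-20,50,0)),((677,432),(-20,-50,0))]]
to=[(t,T(*a),l) for a,l in [((70,143),(20,50,34)),((37,232),(-20,50,34)),((263,313),(-20,-50,34)),((291,217),(20,-50,34))]]
both("trough",so,to,x0)
x0=[.458,-.31,np.radians(-34)]
so=[(s,S(*a),l) for a,l in [((425,237),(35,68,10)),((553,299),(-35,68,10)),((751,156),(-35,-68,10)),((553,309),(-35,68,0)),((427,244),(35,68,0)),((751,168),(-35,-68,0))]]
to=[(t,T(*a),l) for a,l in [((477,56),(35,68,10)),((397,186),(-35,68,10)),((661,345),(-35,-68,10)),((742,211),(35,-68,10))]]
both("cradle",so,to,x0)
x0=[.612,-.178,np.radians(-7.5)]
so=[(s,S(*a),l) for a,l in [((93,188),(36,-22,64)),((42,250),(36,22,64)),((230,282),(-36,22,64)),((267,215),(-36,-22,64)),((57,387),(36,22,0)),((233,420),(-36,22,0)),((270,347),(-36,-22,0))]]
to=[(t,U(*a),l) for a,l in [((125,85),(36,22,64)),((297,95),(36,-22,64)),((270,355),(-36,-22,64)),((98,345),(-36,22,64)),((128,403),(-36,22,0)),((278,413),(-36,-22,0))]]
both("block",so,to,x0)
E
python3 m2.py
python3 - <<'E'
from h import *
s=cam("side");t=cam("top")
crop(s,235,200,55,70,8,"s5")
E
```

```text
trough side [ 450.7 -135.8] -22.65 rms 0.69
trough top [ 452.5 -137.7] -21.88 rms 0.4
trough both [ 451.3 -137. ] -22.29 rms 0.74
   z -1.6 [ 451.4 -137.6]
cradle side [ 457.2 -310.4] -33.01 rms 0.86
cradle top [ 458.  -309.8] -34.45 rms 0.61
cradle both [ 457.3 -310.1] -33.65 rms 0.84
   z -0.3 [ 457.3 -310.3]
block side [ 610.  -180.6] -7.53 rms 0.38
block top [ 612.6 -181.1] -7.69 rms 0.37
block both [ 611.1 -181. ] -7.56 rms 0.57
   z -0.3 [ 611.1 -181.2]
```

View pics/s5.png

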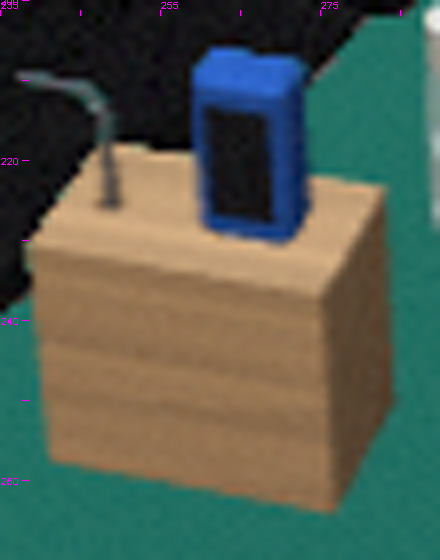

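```bash
cat > go.py <<'E'
import sys; from h import *
# usage go.py x y z [yaw]: prints tool shift (in current tool axes) and yaw turn about tool z, tilt info
st=monitor.sense(); Rm=R.from_quat(st["tcp_rot"]).as_matrix(); p=st["tcp_pos"]*1e3
yaw=np.degrees(np.arctan2(Rm[1,0],Rm[0,0]))
print("t",round(st["time"],2),"tcp",np.round(p,1),"yaw",round(yaw,2),"z",np.round(Rm[:,2],4),"F",np.round(st["force"],1),"w",round(st["gripper_width"]*94,1),"j",np.round(st["joints"],2))
a=list(map(float,sys.argv[1:]))
if len(a)>=3:
    d=np.array(a[:3])-p; print("tool shift",np.round(Rm.T@d,1),"len",round(np.linalg.norm(d),1))
    # tilt correction + yaw as a rotation vector
    y=np.radians(a[3] if len(a)>3 else yaw)
    Rt=np.c_[[np.cos(y),np.sin(y),0],[np.sin(y),-np.cos(y),0],[0,0,-1]]
    print("rotvec",np.round(np.degrees(R.from_matrix(Rm.T@Rt).as_rotvec()),2))
E
python3 go.py 345 150 205
python3 - <<'E'
exec(open('m.py').read().split("pairs=")[0])
for n,b in(("red",(497,216)),("blk",(585,268))):
    p=onz(t,T(*b),.025)*1e3-np.array([457.6,-310,0]); a=np.radians(-33.8); print(n,p[0]*np.cos(a)+p[1]*np.sin(a),-p[0]*np.sin(a)+p[1]*np.cos(a))
E
```

```text
t 0.7 tcp [239.2 577.4 205.4] yaw 67.5 z [ 0.e+00 -1.e-04 -1.e+00] F [ 0.4 -0.5  0.7] w 94.2 j [-1.22  0.42 -0.01  1.61  0.    1.11 -0.05]
tool shift [-354.3  261.3    0.5] len 440.3
rotvec [0.   0.01 0.  ]
red -24.05529913242665 22.275285527198015
blk -24.179735086828696 -21.06118384979576
```

```bash
python3 -m pendant '[[94,[-29,21,0],[0,0,0]],[94,[-29,22,0],[0,0,0]],[94,[-29,22,0],[0,0,0]],[94,[-29,22,0],[0,0,0]],[94,[-29,22,0],[0,0,0]]]' && python3 go.py 345 150 205
```

```text
time: 1.22
tcp_pos: [0.2846, 0.4, 0.2054]
tcp_rot: [0.831, 0.556, 0.0, -0.0]
force: [0.7, 0.1, 1.8]
gripper_width: 1.002
t 1.22 tcp [284.6 400.  205.4] yaw 67.5 z [ 0.e+00  2.e-04 -1.e+00] F [0.7 0.1 1.8] w 94.2 j [-1.05  0.18  0.04  1.94 -0.01  1.02  0.17]
tool shift [-207.8  151.5    0.4] len 257.2
rotvec [-0.   -0.01  0.  ]
```

```bash
python3 -m pendant '[[94,[-30,22,0],[0,0,0]],[94,[-30,22,0],[0,0,0]],[94,[-30,22,0],[0,0,0]],[94,[-30,22,0],[0,0,0]],[94,[-30,22,0],[0,0,0]]]' && python3 go.py 360 0 205
```

```text
time: 1.63
tcp_pos: [0.3287, 0.2193, 0.2056]
tcp_rot: [0.831, 0.556, 0.0, -0.0]
force: [2.0, 0.5, 0.7]
gripper_width: 0.998
t 1.63 tcp [328.7 219.3 205.6] yaw 67.5 z [ 3.e-04  6.e-04 -1.e+00] F [2.  0.5 0.7] w 93.8 j [-0.85 -0.01  0.19  2.15  0.    1.01  0.51]
tool shift [-190.7  112.9    0.5] len 221.6
rotvec [ 0.   -0.04 -0.  ]
```

```bash
python3 -m pendant '[[94,[-33,20,0],[0,0,0]],[94,[-33,20,0],[0,0,0]],[94,[-33,20,0],[0,0,0]],[94,[-33,20,0],[0,0,0]],[94,[-33,20,0],[0,0,0]]]' && python3 go.py 451.7 -137 150 -22.2
```

```text
time: 2.05
tcp_pos: [0.3577, 0.0285, 0.2058]
tcp_rot: [0.831, 0.556, 0.001, -0.0]
force: [1.6, 0.1, -0.5]
gripper_width: 1.001
t 2.05 tcp [357.7  28.5 205.8] yaw 67.5 z [ 8.e-04  7.e-04 -1.e+00] F [ 1.6  0.1 -0.5] w 94.1 j [-0.63 -0.11  0.44  2.22  0.05  1.01  0.96]
tool shift [-117.   150.1   55.7] len 198.3
rotvec [-2.00e-02 -7.00e-02  8.97e+01]
```

```bash
python3 -m pendant '[[94,[-23,30,0],[0,0,0]],[94,[-23,30,0],[0,0,0]],[94,[-23,30,0],[0,0,0]],[94,[-24,30,0],[0,0,0]],[94,[-24,30,0],[0,0,0]]]' && python3 -m pendant '[[94,[0,0,11],[0,0,6.9]],[94,[0,0,11],[0,0,6.9]],[94,[0,0,11],[0,0,6.9]],[94,[0,0,11],[0,0,6.9]],[94,[0,0,11],[0,0,6.9]]]' && python3 -m pendant '[[94,[0,0,0],[0,0,6.9]],[94,[0,0,0],[0,0,6.9]],[94,[0,0,0],[0,0,6.9]],[94,[0,0,0],[0,0,6.9]],[94,[0,0,0],[0,0,6.9]]]' && python3 go.py 451.7 -137 100 -22.2
```

```text
time: 2.47
tcp_pos: [0.4525, -0.137, 0.2058]
tcp_rot: [0.831, 0.556, 0.0, 0.0]
force: [0.6, 0.4, -0.2]
gripper_width: 1.002
time: 2.88
tcp_pos: [0.4517, -0.1353, 0.1501]
tcp_rot: [0.96, 0.281, 0.0, 0.0]
force: [-0.2, 1.0, -0.4]
gripper_width: 1.002
time: 3.3
tcp_pos: [0.4518, -0.1351, 0.1506]
tcp_rot: [1.0, -0.016, 0.0, -0.0]
force: [-0.1, 0.5, 0.2]
gripper_width: 0.998
t 3.3 tcp [ 451.8 -135.1  150.6] yaw -1.84 z [ 3.e-04  0.e+00 -1.e+00] F [-0.1  0.5  0.2] w 93.9 j [-0.54  0.3   0.9   2.06 -0.3   0.91  0.49]
tool shift [-0.   1.9 50.6] len 50.6
rotvec [-1.000e-02 -2.000e-02  2.036e+01]
```

```bash
python3 -m pendant '[[80,[0,2,10],[0,0,6.8]],[80,[0,0,10],[0,0,6.8]],[80,[0,0,10],[0,0,6.8]],[80,[0,0,10],[0,0,0]],[80,[0,0,10],[0,0,0]]]' && python3 go.py 451.7 -137 2.5 -22.2
python3 - <<'E'
from h import *
s=cam("side");t=cam("top")
crop(s,230,120,200,190,4,"s6"); crop(t,180,150,200,130,4,"t6")
E
```

```text
time: 3.72
tcp_pos: [0.4517, -0.137, 0.0998]
tcp_rot: [0.982, -0.188, -0.0, 0.0]
force: [0.5, -0.6, 0.9]
gripper_width: 0.849
t 3.72 tcp [ 451.7 -137.    99.8] yaw -21.66 z [-1.e-04 -3.e-04 -1.e+00] F [ 0.5 -0.6  0.9] w 79.8 j [-0.52  0.42  0.9   2.1  -0.45  0.82  0.28]
tool shift [ 0.  -0.  97.3] len 97.3
rotvec [ 0.02 -0.    0.54]
```

View pics/s6.png

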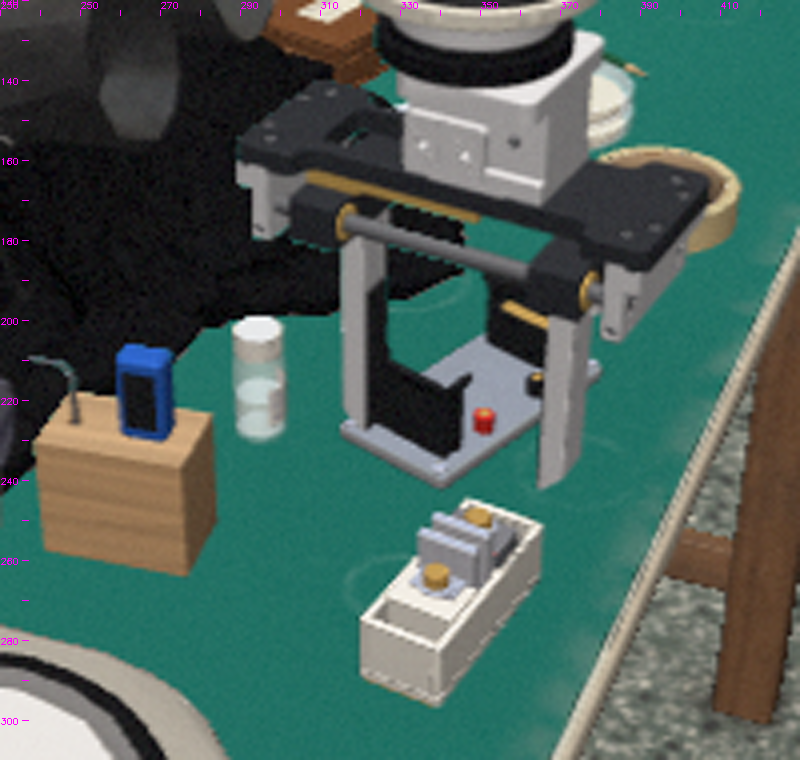

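View pics/t6.png

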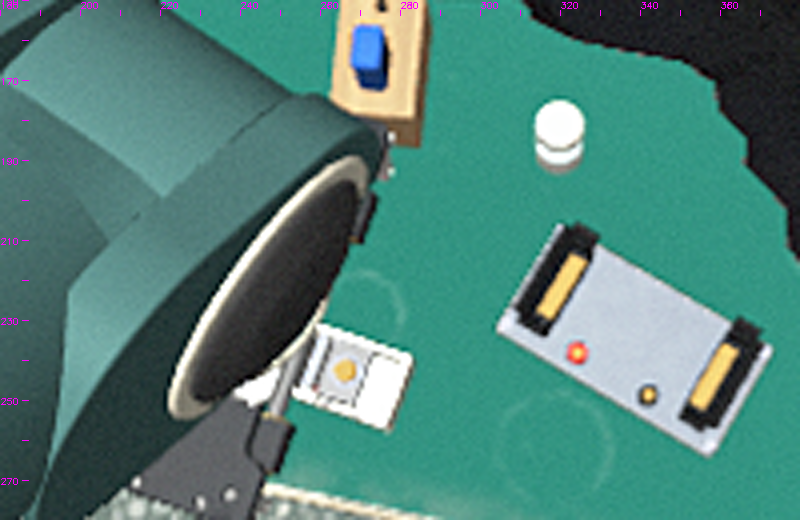

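The side view shows the gripper above the trough, jaws across the 40 mm, with the near finger end at about (366,242). The vial, cradle and gauge haven't moved. Before descending I'll check the elbow's clearance.

Run:
```python
from h import *
for n in("side","top"): cv2.imwrite(f"pics/{n}7.png",cam(n)["pixels"][:,:,::-1])
```

```text
(no output)
```

View pics/side7.png

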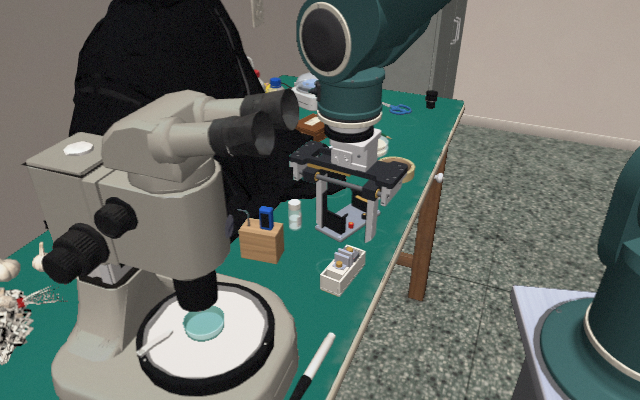

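View pics/top7.png

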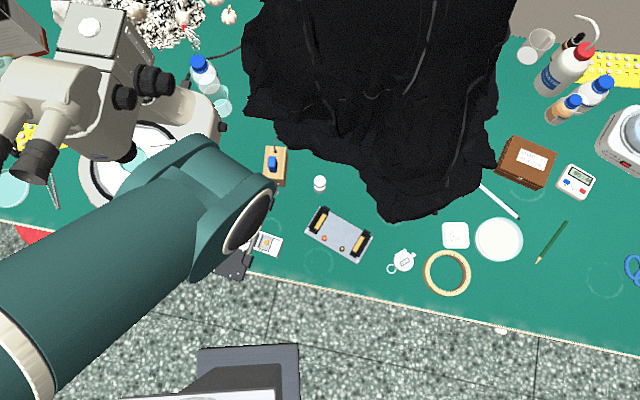

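```bash
python3 -m pendant '[[80,[0,0,20],[0,0,0.5]],[80,[0,0,22],[0,0,0]],[80,[0,0,22],[0,0,0]],[80,[0,0,18],[0,0,0]],[80,[0,0,8],[0,0,0]]]' && python3 -m pendant '[[80,[0,0,4],[0,0,0]],[80,[0,0,3],[0,0,0]],[40,[0,0,0],[0,0,0]],[34,[0,0,0],[0,0,0]],[34,[0,0,0],[0,0,0]]]' 25 && python3 go.py 451.7 -137 2.5 -22.2
```

```text
time: 4.33
tcp_pos: [0.4512, -0.1371, 0.0093]
tcp_rot: [0.981, -0.194, -0.001, -0.0]
force: [-0.2, 0.8, -0.3]
gripper_width: 0.851
time: 4.75
tcp_pos: [0.4521, -0.1372, 0.0042]
tcp_rot: [0.981, -0.194, 0.001, -0.0]
force: [-0.7, -0.7, 0.1]
gripper_width: 0.674
t 4.75 tcp [ 452.1 -137.2    4.2] yaw -22.39 z [ 1.2e-03 -1.0e-04 -1.0e+00] F [-0.7 -0.7  0.1] w 63.4 j [-0.36  0.58  0.72  2.14 -0.65  0.64  0.43]
tool shift [-0.5 -0.   1.7] len 1.8
rotvec [-0.02 -0.06 -0.19]
```

```bash
python3 -m pendant '[[34,[0,0,1.5],[0,0,0]],[34,[0,0,0],[0,0,0]],[34,[0,0,0],[0,0,0]],[34,[0,0,0],[0,0,0]],[34,[0,0,0],[0,0,0]]]' 25 && python3 -m pendant '[[34,[0,0,0],[0,0,0]],[34,[0,0,0],[0,0,0]],[34,[0,0,0],[0,0,0]],[34,[0,0,0],[0,0,0]],[34,[0,0,0],[0,0,0]]]' 25 && python3 go.py 451.7 -137 2.5 -22.2
```

```text
time: 5.17
tcp_pos: [0.4516, -0.1371, 0.0021]
tcp_rot: [0.981, -0.194, 0.0, -0.0]
force: [-0.5, 0.8, 3.3]
gripper_width: 0.422
time: 5.58
tcp_pos: [0.4517, -0.1372, 0.0021]
tcp_rot: [0.981, -0.194, 0.0, -0.0]
force: [-1.6, 1.9, 6.0]
gripper_width: 0.421
t 5.58 tcp [ 451.7 -137.2    2.1] yaw -22.4 z [ 2.e-04  1.e-04 -1.e+00] F [-1.6  1.9  6. ] w 39.6 j [-0.36  0.59  0.72  2.14 -0.66  0.64  0.43]
tool shift [-0.  -0.2 -0.4] len 0.4
rotvec [-0.01 -0.01 -0.2 ]
```

```bash
python3 -m pendant '[[34,[0,0,-6],[0,0,0]],[34,[0,0,-18],[0,0,0]],[34,[0,0,-26],[0,0,0]],[34,[0,0,-26],[0,0,0]],[34,[0,0,-24],[0,0,0]]]' 30 && python3 go.py 457.6 -310 102 -33.8
```

```text
time: 6.0
tcp_pos: [0.451, -0.1375, 0.1033]
tcp_rot: [0.981, -0.195, -0.0, 0.0]
force: [1.3, 0.5, -1.7]
gripper_width: 0.425
t 6.0 tcp [ 451.  -137.5  103.3] yaw -22.45 z [-8.e-04 -4.e-04 -1.e+00] F [ 1.3  0.5 -1.7] w 40.0 j [-0.53  0.41  0.92  2.1  -0.45  0.83  0.27]
tool shift [ 71.9 156.9   1.4] len 172.6
rotvec [ 0.04  0.03 11.35]
```

```bash
python3 -m pendant '[[34,[14,31,0],[0,0,0]],[34,[14,31,0],[0,0,0]],[34,[15,32,0],[0,0,0]],[34,[15,32,0],[0,0,0]],[34,[14,31,0],[0,0,0]]]' 30 && python3 -m pendant '[[34,[0,0,0],[0,0,5.6]],[34,[0,0,0],[0,0,5.7]],[34,[0,0,0],[0,0,0]],[34,[0,0,0],[0,0,0]],[34,[0,0,0],[0,0,0]]]' 30 && python3 go.py 457.6 -310 102 -33.8;  python3 - <<'E'
from h import *
s=cam("side");t=cam("top")
crop(s,290,120,120,140,5,"s8"); crop(t,270,170,140,110,5,"t8")
E
```

```text
time: 6.42
tcp_pos: [0.458, -0.3114, 0.1022]
tcp_rot: [0.981, -0.194, -0.0, 0.0]
force: [0.7, 0.3, -2.8]
gripper_width: 0.421
time: 6.83
tcp_pos: [0.4584, -0.3093, 0.102]
tcp_rot: [0.958, -0.288, -0.0, 0.0]
force: [0.8, -1.2, -2.4]
gripper_width: 0.422
t 6.83 tcp [ 458.4 -309.3  102. ] yaw -33.47 z [-2.e-04  0.e+00 -1.e+00] F [ 0.8 -1.2 -2.4] w 39.7 j [-0.14  0.58  0.9   1.91 -0.56  0.93  0.44]
tool shift [-0.3  1.1  0. ] len 1.1
rotvec [0.   0.01 0.33]
```

View pics/s8.png

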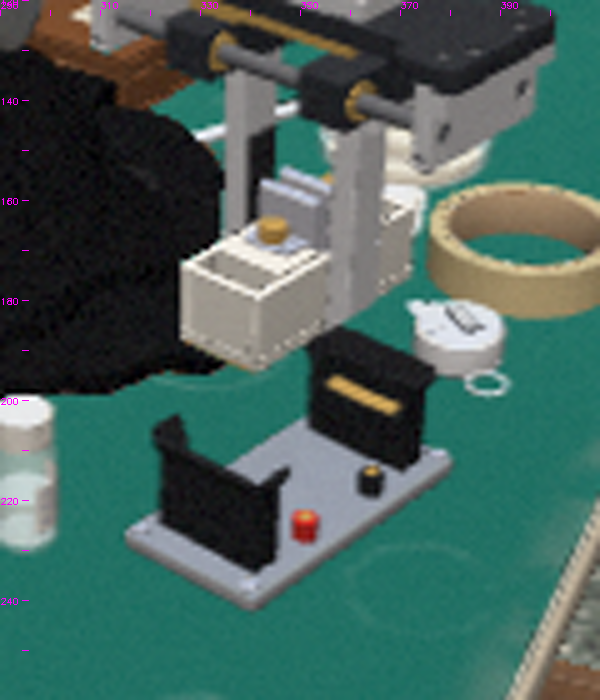

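View pics/t8.png

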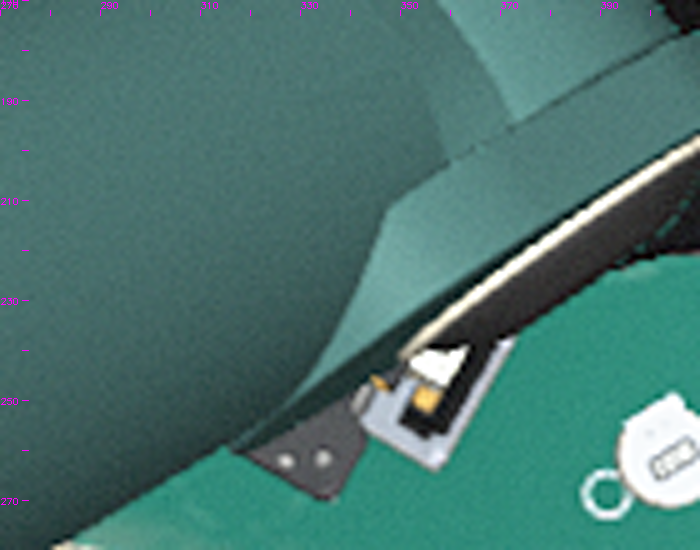

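Run:
```python
from fit import *
s=cam("side")
S=lambda x,y:((x+.5)/5-.5+290,(y+.5)/5-.5+120)
z=99.9
o=[(s,S(*a),(l[0],l[1],l[2]+z)) for a,l in [((182,263),(20,50,34)),((260,298),(-20,50,34)),((412,203),(-20,-50,34)),((182,340),(20,50,0)),((262,371),(-20,50,0)),((411,273),(-20,-50,0))]]
p,r=fit(o,[.458,-.31,-.58]); print(np.round(p[:2]*1e3,1),np.degrees(p[2]),np.round(r,1).tolist())
# yaw fixed to -33.5
c=[(s,S(*a),l) for a,l in [((125,535),(35,68,10)),((252,600),(-35,68,10)),((451,457),(-35,-68,10)),((252,609),(-35,68,0)),((451,467),(-35,-68,0))]]
p,r=fit(c,[.458,-.31,-.58]); print(np.round(p[:2]*1e3,1),np.degrees(p[2]),np.round(r,1).tolist())
# uprights: near end outer top corners, far
for n,a in (("nearL top",(153,430)),("nearR top",(262,487)),("farR top",(436,372)),("farL top",(310,340))):
    print(n,np.round(onz(s,S(*a),.056)*1e3,1))
for n,a in (("near bar botL",(162,520)),("near bar botR",(272,572)),("far bar botR",(412,470)),("far bar botL",(310,428))):
    print(n,np.round(onz(s,S(*a),.010)*1e3,1))
```

```text
[ 457.9 -309.1] -31.775178268104902 [[-0.2, 0.0], [0.7, -0.3], [0.5, -0.4], [-0.4, -0.2], [-0.2, 0.5], [-0.3, 0.3]]
[ 457.6 -309. ] -32.91739649657335 [[-0.8, -1.0], [0.4, -0.4], [0.2, -0.7], [0.3, 1.8], [-0.2, 1.1]]
nearL top [ 511.7 -277.4   56. ]
nearR top [ 464.4 -243.4   56. ]
farR top [ 400.7 -337.9   56. ]
farL top [ 455.  -356.2   56. ]
near bar botL [ 508.2 -280.3   10. ]
near bar botR [ 459.8 -250.9   10. ]
far bar botR [ 407.7 -331.8   10. ]
far bar botL [ 453.4 -358.2   10. ]
```

Image shows the trough level in the jaws above the cradle: near lower corner (342,194), cradle base near corner (340,240). In the side view it's within 1 mm of the cradle centre. Descending.

```bash
python3 go.py 457.8 -309.9 58 -34.2; python3 -m pendant '[[34,[-0.2,0.8,8],[0,0,0.7]],[34,[0,0,12],[0,0,0]],[34,[0,0,12],[0,0,0]],[34,[0,0,9],[0,0,0]],[34,[0,0,3],[0,0,0]]]' 30 && python3 go.py 457.8 -309.9 38 -34.2;  python3 - <<'E'
from h import *
s=cam("side")
crop(s,310,150,90,100,6,"s9")
E
```

```text
t 6.98 tcp [ 458.5 -309.4  102.1] yaw -33.57 z [ 3.e-04  1.e-04 -1.e+00] F [-0.1  0.6 -3.4] w 39.7 j [-0.14  0.58  0.9   1.91 -0.56  0.93  0.44]
tool shift [-0.3  0.8 44.1] len 44.2
rotvec [-0.01 -0.01  0.63]
time: 7.4
tcp_pos: [0.4568, -0.3098, 0.0559]
tcp_rot: [0.955, -0.296, -0.001, -0.0]
force: [-0.6, 0.3, -2.8]
gripper_width: 0.419
t 7.4 tcp [ 456.8 -309.8   55.9] yaw -34.4 z [-2.3e-03  9.0e-04 -1.0e+00] F [-0.6  0.3 -2.8] w 39.4 j [-0.09  0.64  0.84  1.93 -0.63  0.85  0.48]
tool shift [ 0.9 -0.5 17.9] len 17.9
rotvec [ 0.03  0.14 -0.2 ]
```

View pics/s9.png

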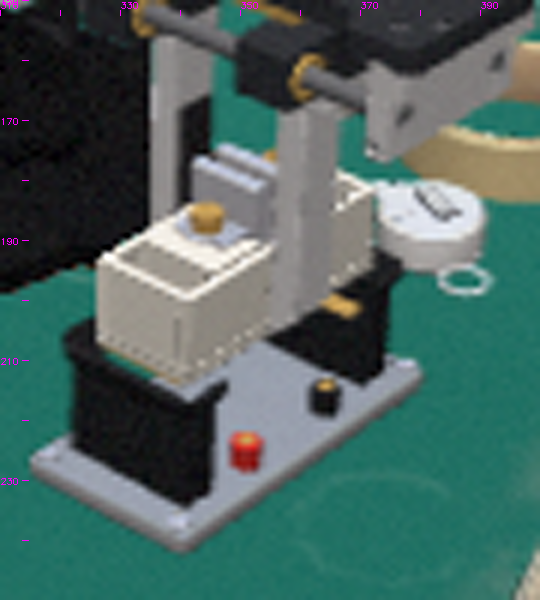

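The trough is entering between the guides, its near end bottom at (342,213) against the guide top at about (346,216). No contact force yet.

```bash
python3 -m pendant '[[34,[0,0,0],[0,0,0]],[34,[0,0,2],[0,0,0]],[34,[0,0,3],[0,0,0]],[34,[0,0,3],[0,0,0]],[34,[0,0,0],[0,0,0]]]' 30 && python3 go.py 457.8 -309.9 38 -34.2
```

```text
time: 7.87
tcp_pos: [0.4576, -0.3102, 0.0496]
tcp_rot: [0.955, -0.296, -0.0, -0.0]
force: [-0.6, -0.1, -2.3]
gripper_width: 0.425
t 7.87 tcp [ 457.6 -310.2   49.6] yaw -34.39 z [-2.e-04  2.e-04 -1.e+00] F [-0.6 -0.1 -2.3] w 39.9 j [-0.09  0.65  0.83  1.93 -0.64  0.84  0.49]
tool shift [-0.  -0.3 11.6] len 11.6
rotvec [-0.    0.02 -0.19]
```

```bash
python3 -m pendant '[[34,[0,-0.2,3],[0,0,0]],[34,[0,0,3],[0,0,0]],[34,[0,0,2],[0,0,0]],[34,[0,0,1],[0,0,0]],[34,[0,0,0],[0,0,0]]]' 30 && python3 go.py 457.8 -309.9 38 -34.2
```

```text
time: 8.28
tcp_pos: [0.4577, -0.3102, 0.0408]
tcp_rot: [0.955, -0.296, -0.0, 0.0]
force: [0.5, -0.2, -3.2]
gripper_width: 0.425
t 8.28 tcp [ 457.7 -310.2   40.8] yaw -34.41 z [-3.e-04  0.e+00 -1.e+00] F [ 0.5 -0.2 -3.2] w 39.9 j [-0.08  0.66  0.81  1.94 -0.65  0.83  0.5 ]
tool shift [-0.1 -0.3  2.8] len 2.8
rotvec [ 0.01  0.02 -0.21]
```

```bash
python3 -m pendant '[[34,[0,0,1],[0,0,0]],[34,[0,0,1],[0,0,0]],[34,[0,0,0.5],[0,0,0]],[34,[0,0,0],[0,0,0]],[34,[0,0,0],[0,0,0]]]' 30 && python3 go.py 457.8 -309.9 38 -34.2
```

```text
time: 8.7
tcp_pos: [0.4578, -0.3102, 0.0385]
tcp_rot: [0.955, -0.296, 0.0, 0.0]
force: [0.8, -0.4, -3.2]
gripper_width: 0.424
t 8.7 tcp [ 457.8 -310.2   38.5] yaw -34.41 z [ 1.e-04 -1.e-04 -1.e+00] F [ 0.8 -0.4 -3.2] w 39.9 j [-0.07  0.66  0.81  1.94 -0.65  0.82  0.5 ]
tool shift [-0.2 -0.2  0.5] len 0.6
rotvec [ 0.   -0.01 -0.21]
```

```bash
python3 -m pendant '[[34,[0,0,0.5],[0,0,0]],[34,[0,0,0.5],[0,0,0]],[34,[0,0,0],[0,0,0]],[34,[0,0,0],[0,0,0]],[34,[0,0,0],[0,0,0]]]' 30 && python3 go.py 457.8 -309.9 38 -34.2
```

```text
time: 9.12
tcp_pos: [0.4579, -0.3102, 0.0381]
tcp_rot: [0.955, -0.296, 0.0, -0.0]
force: [-3.6, 3.5, 12.7]
gripper_width: 0.426
t 9.12 tcp [ 457.9 -310.2   38.1] yaw -34.41 z [ 5.e-04  3.e-04 -1.e+00] F [-3.6  3.5 12.7] w 40.0 j [-0.07  0.66  0.81  1.94 -0.66  0.82  0.5 ]
tool shift [-0.3 -0.2  0.1] len 0.4
rotvec [-0.03 -0.01 -0.21]
```

Contact comes at exactly the seat height (TCP at 38.1 mm, 38 expected). I'll ease off and open.

```bash
python3 -m pendant '[[34,[0,0,-0.5],[0,0,0]],[60,[0,0,0],[0,0,0]],[60,[0,0,0],[0,0,0]],[60,[0,0,0],[0,0,0]],[60,[0,0,0],[0,0,0]]]' 30 && python3 go.py && python3 -m pendant '[[70,[0,0,0],[0,0,0]],[70,[0,0,-10],[0,0,0]],[70,[0,0,-20],[0,0,0]],[70,[0,0,-30],[0,0,0]],[70,[0,0,-35],[0,0,0]]]' && python3 go.py 560 -170 190 82.4
```

```text
time: 9.53
tcp_pos: [0.4579, -0.3102, 0.038]
tcp_rot: [0.955, -0.296, 0.0, 0.0]
force: [0.4, 0.1, 0.3]
gripper_width: 0.634
t 9.53 tcp [ 457.9 -310.2   38. ] yaw -34.4 z [ 0.e+00 -1.e-04 -1.e+00] F [0.4 0.1 0.3] w 59.6 j [-0.07  0.66  0.81  1.94 -0.66  0.82  0.5 ]
time: 9.95
tcp_pos: [0.4569, -0.31, 0.1339]
tcp_rot: [0.955, -0.296, -0.001, 0.0]
force: [0.7, 0.6, 0.9]
gripper_width: 0.746
t 9.95 tcp [ 456.9 -310.   133.9] yaw -34.45 z [-2.1e-03  4.0e-04 -1.0e+00] F [0.7 0.6 0.9] w 70.1 j [-0.17  0.54  0.94  1.89 -0.52  0.99  0.4 ]
tool shift [   5.7 -173.7  -56.3] len 182.7
rotvec [-8.0000e-02  1.2000e-01 -1.1685e+02]
```

```bash
python3 go.py 599.6 -179.4 145 -97.6;  python3 -m pendant '[[60,[0,-15,-4],[0,0,0]],[60,[8,-30,-4],[0,0,0]],[60,[10,-36,0],[0,0,0]],[60,[10,-36,0],[0,0,0]],[60,[8,-30,0],[0,0,0]]]' && python3 go.py 599.6 -179.4 145 -97.6
python3 - <<'E'
from h import *
s=cam("side");t=cam("top")
crop(s,310,150,90,100,6,"s10"); crop(t,290,190,100,80,7,"t10")
E
```

```text
t 9.95 tcp [ 456.9 -310.   133.9] yaw -34.45 z [-2.1e-03  4.0e-04 -1.0e+00] F [0.7 0.6 0.9] w 70.1 j [-0.17  0.54  0.94  1.89 -0.52  0.99  0.4 ]
tool shift [  43.8 -188.4  -11.4] len 193.8
rotvec [ 0.11  0.07 63.15]
time: 10.37
tcp_pos: [0.5725, -0.207, 0.1419]
tcp_rot: [0.955, -0.295, 0.0, -0.0]
force: [-0.2, 0.2, 0.2]
gripper_width: 0.64
t 10.37 tcp [ 572.5 -207.   141.9] yaw -34.34 z [ 9.e-04  3.e-04 -1.e+00] F [-0.2  0.2  0.2] w 60.2 j [-0.35  0.62  0.91  1.74 -0.55  1.06  0.15]
tool shift [  6.8 -38.1  -3.1] len 38.9
rotvec [-5.000e-02 -0.000e+00  6.326e+01]
```

View pics/s10.png

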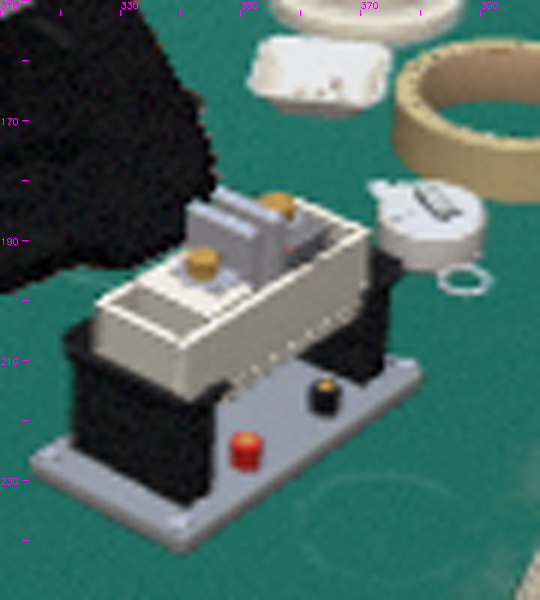

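View pics/t10.png

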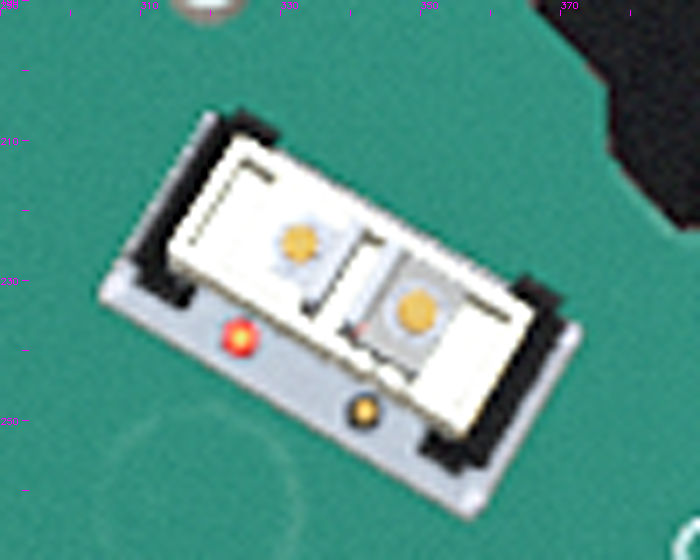

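The trough is seated level in the cradle: rim corners at (325,200) and (371,188) side, with the guides rising above its ends. Now a tighter view of the plates, to locate the gap's mouth.

```bash
python3 - <<'E'
from h import *
s=cam("side");t=cam("top")
np.savez("snap.npz",s=s["pixels"],t=t["pixels"])
crop(s,330,175,40,30,20,"s11"); crop(t,320,210,45,35,17,"t11")
E
cat pics/s11.png >/dev/null
```

```text
(no output)
```

View pics/s11.png

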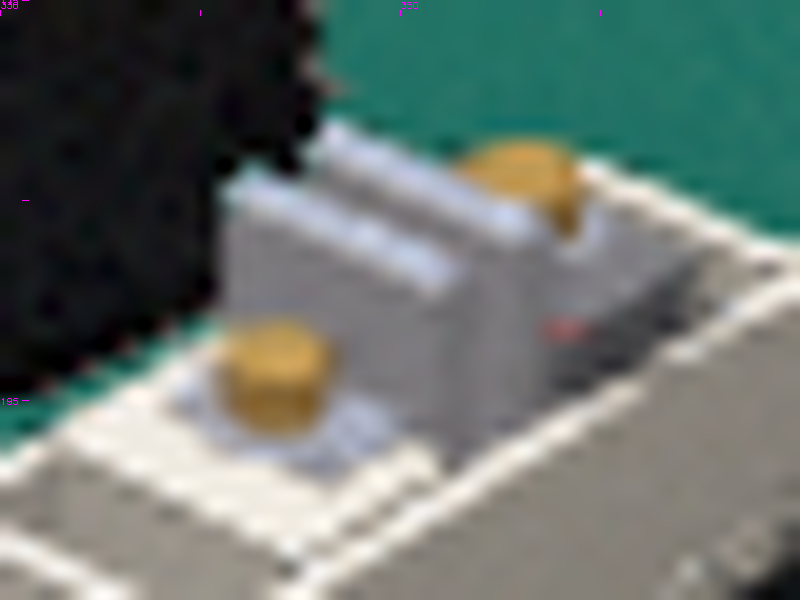

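View pics/t11.png

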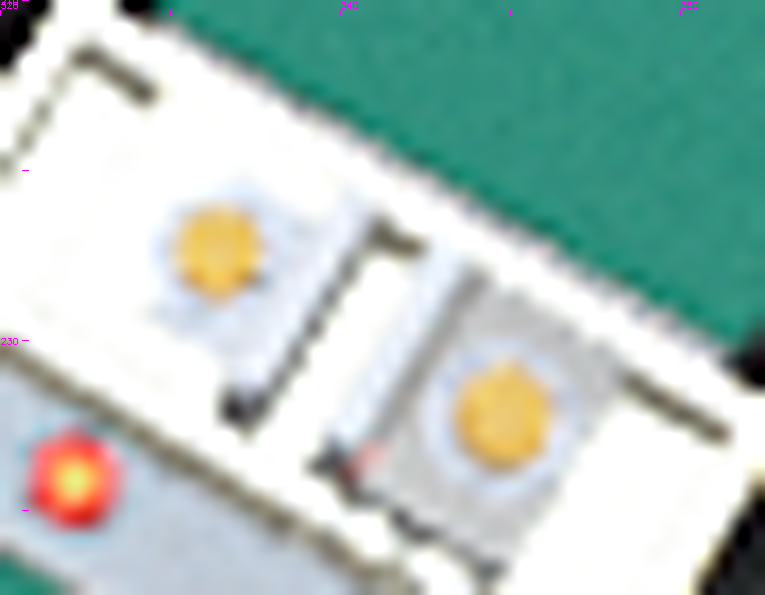

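Run:
```python
from h import *
s=cam("side");t=cam("top")
S=lambda x,y:((x+.5)/20-.5+330,(y+.5)/20-.5+175)
T=lambda x,y:((x+.5)/17-.5+320,(y+.5)/17-.5+210)
a=np.radians(-34.4); ex=np.array([np.cos(a),np.sin(a)]); ey=np.array([-np.sin(a),np.cos(a)]); c=np.array([.4578,-.3100])
loc=lambda p:np.round([(p[:2]-c)@ex*1e3,(p[:2]-c)@ey*1e3],1)
for n,p in(("fixed far",(243,188)),("fixed near",(450,275)),("mov far",(333,133)),("mov near",(530,226)),("near outer face lower edge fixed far",(228,200)),("fixed near lower",(438,293))):
    P=onz(s,S(*p),.092); print(n,np.round(P*1e3,1),loc(P))
print("top@92")
for n,p in(("dark line far",(370,235)),("dark near",(250,405)),("blue far",(440,255)),("blue near",(350,430)),("grayline far",(475,275)),("gray near",(380,425)),("fix blue far",(345,215)),):
    P=onz(t,T(*p),.092); Q=onz(t,T(*p),.042); print(n,np.round(P*1e3,1),loc(P),"z42",loc(Q))
# model projection of plates for fixed inner y0, gap g
for y0 in (0,3,6):
  for lx in (-14,14):
    P=lambda y,z:np.r_[c+ex*lx/1e3+ey*y/1e3,z]
    print(y0,lx,"side ridge px->crop",np.round((proj(s,P(y0,.092))[0]-[330,175]+.5)*20), "top", np.round((proj(t,P(y0,.092))[0]-[320,210]+.5)*17))
```

```text
fixed far [ 472.4 -308.    92. ] [10.9  9.9]
fixed near [ 450.4 -294.1   92. ] [-15.1   8.9]
mov far [ 464.4 -320.2   92. ] [11.2 -4.7]
mov near [ 443.2 -304.7   92. ] [-15.   -3.8]
near outer face lower edge fixed far [ 473.7 -305.4   92. ] [10.5 12.7]
fixed near lower [ 451.3 -290.5   92. ] [-16.4  12.4]
top@92
dark line far [ 468.  -312.4   92. ] [9.8 3.7] z42 [18.6  5.6]
dark near [ 448.8 -297.1   92. ] [-14.7   5.5] z42 [-7.4  7.5]
blue far [ 465.2 -320.4   92. ] [12.  -4.5] z42 [20.9 -3.1]
blue near [ 445.2 -308.5   92. ] [-11.2  -5.9] z42 [-3.7 -4.7]
grayline far [ 462.6 -324.4   92. ] [12.1 -9.1] z42 [21.  -8.1]
gray near [ 445.6 -312.1   92. ] [-8.9 -8.6] z42 [-1.2 -7.5]
fix blue far [ 470.5 -309.7   92. ] [10.3  7.4] z42 [19.1  9.5]
0 -14 side ridge px->crop [498. 237.] top [295. 425.]
0 14 side ridge px->crop [283. 141.] top [416. 222.]
3 -14 side ridge px->crop [479. 249.] top [272. 411.]
3 14 side ridge px->crop [264. 152.] top [394. 208.]
6 -14 side ridge px->crop [460. 260.] top [250. 398.]
6 14 side ridge px->crop [245. 163.] top [372. 195.]
```

Run:
```python
from fit import *
s=cam("side");t=cam("top")
S=lambda x,y:((x+.5)/6-.5+310,(y+.5)/6-.5+150)
T=lambda x,y:((x+.5)/7-.5+290,(y+.5)/7-.5+190)
S2=lambda x,y:((x+.5)/20-.5+330,(y+.5)/20-.5+175)
T2=lambda x,y:((x+.5)/17-.5+320,(y+.5)/17-.5+210)
so=[(s,S(*a),l) for a,l in [((97,305),(20,50,70)),((187,346),(-20,50,70)),((370,232),(-20,-50,70)),((297,197),(20,-50,70)),((188,402),(-20,50,36)),((370,290),(-20,-50,36))]]
to=[(t,T(*a),l) for a,l in [((240,137),(20,50,70)),((172,247),(-20,50,70)),((460,437),(-20,-50,70)),((535,315),(20,-50,70))]]
for n,o,d,C,pts in(("side",so,s,S2,[(243,188),(450,275),(333,133),(530,226)]),("top",to,t,T2,[(370,235),(250,405),(440,255),(350,430),(475,275),(380,425)])):
    p,r=fit(o,[.458,-.31,-.6]); print(n,np.round(p[:2]*1e3,1),round(np.degrees(p[2]),2),np.round(r,1).tolist())
    ex=np.array([np.cos(p[2]),np.sin(p[2])]); ey=np.array([-ex[1],ex[0]])
    for q in pts:
        P=onz(d,C(*q),.092)[:2]-p[:2]; print("   ",np.round([P@ex*1e3,P@ey*1e3],1))
```

```text
side [ 455.8 -309.2] -34.92 [[0.0, -0.9], [0.2, -0.2], [1.1, -0.6], [-1.7, -1.4], [-0.4, 4.8], [0.2, 3.5]]
    [12.9 10.5]
    [-13.1   9.3]
    [13.3 -4.1]
    [-12.9  -3.5]
top [ 458.1 -309.8] -35.8 [[0.3, -0.2], [-0.4, 0.3], [0.3, -0.4], [-0.2, 0.4]]
    [9.6 3.6]
    [-15.    4.8]
    [12.  -4.5]
    [-11.2  -6.6]
    [12.2 -9.2]
    [-8.8 -9.2]
```

```bash
python3 go.py 599.6 -179.4 145 -97.6;  python3 -m pendant '[[60,[3,-19,-2],[0,0,0]],[60,[4,-19,-1],[0,0,7]],[60,[0,0,0],[0,0,7]],[60,[0,0,0],[0,0,7]],[60,[0,0,0],[0,0,7]]]' && python3 -m pendant '[[50,[0,0,0],[0,0,7]],[50,[0,0,0],[0,0,7]],[50,[0,0,0],[0,0,7]],[50,[0,0,0],[0,0,7]],[50,[0,0,0],[0,0,7]]]' && python3 go.py 599.6 -179.4 145 -97.6;python3 - <<'E'
from h import *
s=cam("side");t=cam("top")
crop(s,220,120,110,150,5,"s12"); crop(t,230,130,100,70,7,"t12")
E
```

```text
t 10.77 tcp [ 569.7 -210.3  141.4] yaw -34.52 z [ 2.e-04 -1.e-04 -1.e+00] F [-0.   0.5  0. ] w 59.8 j [-0.34  0.62  0.91  1.74 -0.55  1.06  0.16]
tool shift [  7.1 -42.4  -3.6] len 43.1
rotvec [-1.000e-02 -1.000e-02  6.308e+01]
time: 11.18
tcp_pos: [0.5975, -0.1824, 0.1443]
tcp_rot: [0.854, -0.521, 0.0, -0.0]
force: [0.3, 1.0, -0.6]
gripper_width: 0.636
time: 11.6
tcp_pos: [0.5974, -0.1826, 0.1443]
tcp_rot: [-0.657, 0.754, -0.0, 0.0]
force: [1.0, 0.0, 0.3]
gripper_width: 0.532
t 11.6 tcp [ 597.4 -182.6  144.3] yaw -97.83 z [ 3.e-04  0.e+00 -1.e+00] F [1.  0.  0.3] w 50.0 j [-0.5   0.78  1.15  1.7  -0.77  1.18 -0.85]
tool shift [-3.4 -1.8 -0.7] len 3.9
rotvec [-0.02  0.   -0.23]
```

View pics/s12.png

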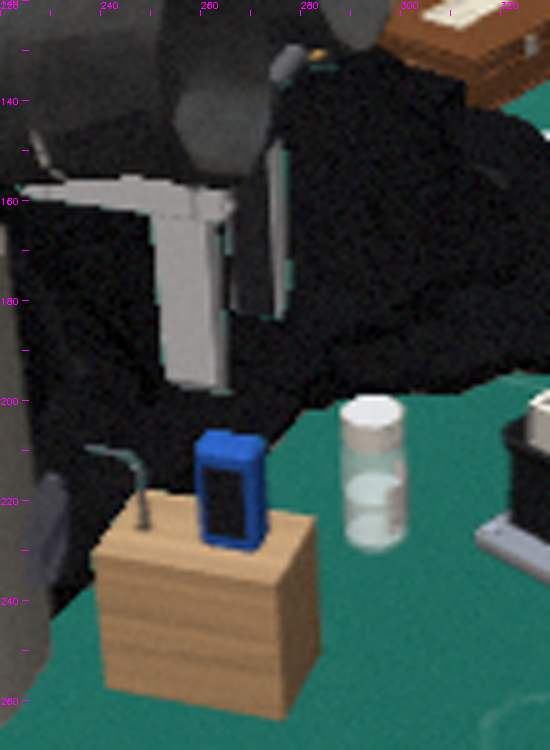

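View pics/t12.png

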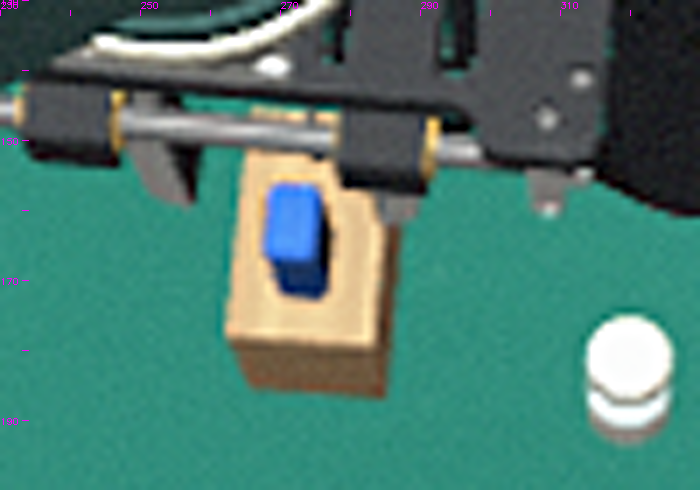

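Run:
```python
from fit import *
s=cam("side");t=cam("top")
U=lambda x,y:((x+.5)/8-.5+250,(y+.5)/8-.5+135)
V=lambda x,y:((x+.5)/8-.5+235,(y+.5)/8-.5+200)
print(onz(t,U(174,213),.108)*1e3, onz(s,V(248,69),.108)*1e3, tri(s,V(248,69),t,U(174,213)))
so=[(s,V(*a),l) for a,l in [((192,78),(12,8,108)),((297,92),(-12,8,108)),((305,65),(-12,-8,108)),((207,47),(12,-8,108)),((203,228),(12,8,64)),((290,243),(-12,8,64)),((308,208),(-12,-8,64))]]
to=[(t,U(*a),l) for a,l in [((149,170),(12,8,108)),((207,172),(12,-8,108)),((200,256),(-12,-8,108)),((141,250),(-12,8,108)),((212,300),(-12,-8,64)),((165,295),(-12,8,64))]]
for o in(so,to,so+to):
    p,r=fit(o,[.6,-.18,-.13]); print(np.round(p[:2]*1e3,1),np.degrees(p[2]),np.sqrt((r**2).mean()))
```

```text
[ 599.80451249 -179.27002333  108.        ] [ 597.5606757  -176.32540433  108.        ] (array([ 0.5992999 , -0.17918874,  0.10633422]), np.float64(0.0020022181824438158))
[ 598.  -177.9] -1.9648031506987786 0.8582950563796317
[ 601.  -179.4] -7.337250839897047 0.6515408694933669
[ 599.4 -179.1] -5.33215326634202 0.9358331932957027
```

```bash
python3 -m pendant '[[50,[-3.4,-1.8,4],[0,0,0]],[50,[0,0,12],[0,0,0]],[50,[0,0,12],[0,0,0]],[50,[0,0,2],[0,0,0]],[50,[0,0,0],[0,0,0]]]' && python3 go.py 599.6 -179.3 70 -97.6;python3 - <<'E'
from h import *
s=cam("side");t=cam("top")
crop(s,230,150,80,100,6,"s13"); crop(t,240,130,80,60,9,"t13")
E
```

```text
time: 12.22
tcp_pos: [0.5994, -0.1786, 0.1126]
tcp_rot: [-0.66, 0.751, 0.001, -0.001]
force: [0.3, -0.4, 0.2]
gripper_width: 0.535
t 12.22 tcp [ 599.4 -178.6  112.6] yaw -97.39 z [-1.9e-03  3.0e-04 -1.0e+00] F [ 0.3 -0.4  0.2] w 50.3 j [-0.49  0.81  1.11  1.72 -0.8   1.14 -0.83]
tool shift [ 0.7 -0.4 42.6] len 42.6
rotvec [0.11 0.   0.21]
```

View pics/s13.png

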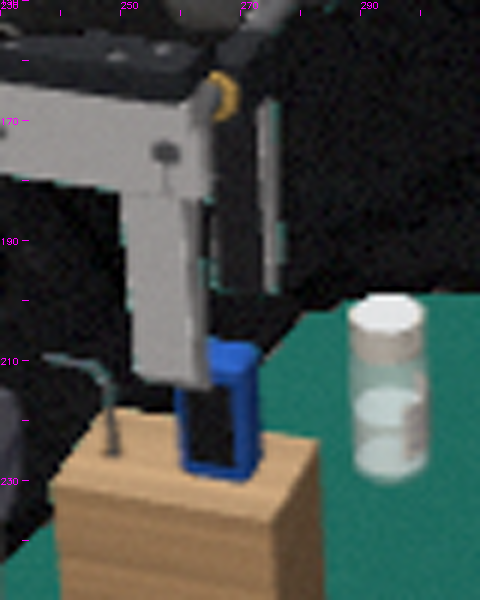

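View pics/t13.png

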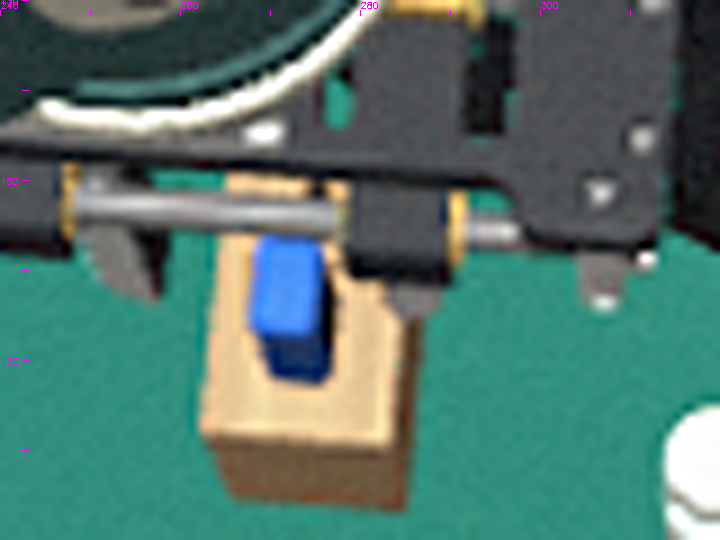

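```bash
python3 -m pendant '[[50,[0.7,-0.4,8],[0,0,0]],[50,[0,0,12],[0,0,0]],[50,[0,0,12],[0,0,0]],[50,[0,0,9],[0,0,0]],[50,[0,0,1],[0,0,0]]]' && python3 -m pendant '[[10,[0,0,0],[0,0,0]],[10,[0,0,0],[0,0,0]],[10,[0,0,0],[0,0,0]],[10,[0,0,0],[0,0,0]],[10,[0,0,0],[0,0,0]]]' 40 && python3 go.py 599.6 -179.3 70 -97.6
```

```text
time: 12.73
tcp_pos: [0.5995, -0.179, 0.0696]
tcp_rot: [-0.66, 0.751, 0.001, -0.001]
force: [-0.7, -0.8, 0.3]
gripper_width: 0.53
time: 13.15
tcp_pos: [0.6005, -0.1795, 0.0723]
tcp_rot: [-0.66, 0.751, -0.0, 0.0]
force: [-0.4, -0.4, -0.3]
gripper_width: 0.215
t 13.15 tcp [ 600.5 -179.5   72.3] yaw -97.4 z [ 5.e-04 -1.e-04 -1.e+00] F [-0.4 -0.4 -0.3] w 20.2 j [-0.46  0.86  1.06  1.74 -0.85  1.08 -0.8 ]
tool shift [-0.   0.9  2.3] len 2.5
rotvec [-0.03 -0.    0.2 ]
```

```bash
python3 -m pendant '[[10,[0,0,0],[0,0,0]],[10,[0,0,0],[0,0,0]],[10,[0,0,0],[0,0,0]],[10,[0,0,0],[0,0,0]],[10,[0,0,0],[0,0,0]]]' 40 && python3 go.py 600.5 -179.5 180 -97.4
```

```text
time: 13.57
tcp_pos: [0.6005, -0.1795, 0.0723]
tcp_rot: [-0.66, 0.751, -0.0, 0.0]
force: [-0.3, 1.3, 5.3]
gripper_width: 0.165
t 13.57 tcp [ 600.5 -179.5   72.3] yaw -97.4 z [ 4.e-04 -0.e+00 -1.e+00] F [-0.3  1.3  5.3] w 15.5 j [-0.46  0.86  1.06  1.74 -0.85  1.08 -0.8 ]
tool shift [   0.    -0.  -107.7] len 107.7
rotvec [-0.02  0.   -0.  ]
```

```bash
python3 -m pendant '[[10,[0,0,-4],[0,0,0]],[10,[0,0,-10],[0,0,0]],[10,[0,0,-14],[0,0,0]],[10,[0,0,-16],[0,0,0]],[10,[0,0,-18],[0,0,0]]]' && python3 go.py && python3 -m pendant '[[10,[0,0,-18],[0,0,0]],[10,[0,0,-14],[0,0,0]],[10,[0,0,-12],[0,0,0]],[10,[0,0,-8],[0,0,0]],[10,[0,0,0],[0,0,0]]]' && python3 go.py 458.6 -309 187 -124.4
python3 - <<'E'
from h import *
s=cam("side");t=cam("top")
crop(s,220,80,130,160,5,"s14")
E
```

```text
time: 13.98
tcp_pos: [0.6003, -0.1796, 0.1358]
tcp_rot: [-0.66, 0.751, -0.0, -0.0]
force: [0.3, -0.3, -0.4]
gripper_width: 0.165
t 13.98 tcp [ 600.3 -179.6  135.8] yaw -97.42 z [ 1.e-04 -3.e-04 -1.e+00] F [ 0.3 -0.3 -0.4] w 15.5 j [-0.5   0.79  1.13  1.7  -0.77  1.17 -0.85]
time: 14.4
tcp_pos: [0.6009, -0.1797, 0.1878]
tcp_rot: [-0.66, 0.751, -0.001, 0.001]
force: [0.6, -0.3, -0.1]
gripper_width: 0.165
t 14.4 tcp [ 600.9 -179.7  187.8] yaw -97.4 z [ 2.e-03 -2.e-04 -1.e+00] F [ 0.6 -0.3 -0.1] w 15.5 j [-0.52  0.73  1.17  1.65 -0.71  1.24 -0.89]
tool shift [146.6 124.4   0.5] len 192.3
rotvec [-0.11  0.03 27.  ]
```

View pics/s14.png

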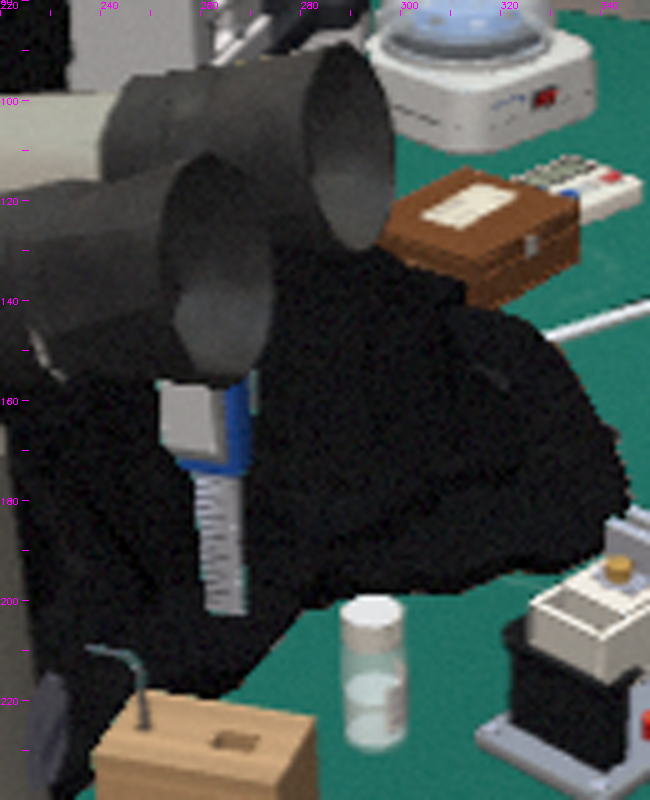

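The gauge is free of the block, with its blade tip at about (265,202) and the empty slot at (267,228). Moving it over the trough.

```bash
python3 go.py 458.8 -308.5 187 -124.4; python3 -m pendant '[[10,[20,17,0],[0,0,0]],[10,[29,25,0],[0,0,0]],[10,[29,25,0],[0,0,0]],[10,[29,25,0],[0,0,0]],[10,[29,25,0],[0,0,0]]]' && python3 -m pendant '[[10,[9.5,7.5,0],[0,0,0]],[10,[0,0,0],[0,0,6.75]],[10,[0,0,0],[0,0,6.75]],[10,[0,0,0],[0,0,6.75]],[10,[0,0,0],[0,0,6.75]]]' && python3 go.py 458.8 -308.5 187 -124.4
```

```text
t 14.5 tcp [ 600.3 -179.2  185.8] yaw -97.4 z [-0.e+00  3.e-04 -1.e+00] F [-0.1 -0.6 -1. ] w 15.9 j [-0.52  0.73  1.17  1.66 -0.71  1.24 -0.89]
tool shift [146.4 123.7  -1.3] len 191.7
rotvec [1.0e-02 2.0e-02 2.7e+01]
time: 14.92
tcp_pos: [0.465, -0.2997, 0.1851]
tcp_rot: [-0.66, 0.751, 0.001, -0.0]
force: [-0.3, -0.6, -0.5]
gripper_width: 0.165
time: 15.33
tcp_pos: [0.4579, -0.3075, 0.1853]
tcp_rot: [-0.464, 0.886, 0.0, -0.0]
force: [-0.6, -0.7, -0.7]
gripper_width: 0.169
t 15.33 tcp [ 457.9 -307.5  185.3] yaw -124.76 z [-1.e-03  3.e-04 -1.e+00] F [-0.6 -0.7 -0.7] w 15.8 j [-0.35  0.6   1.22  1.85 -0.62  1.15 -1.08]
tool shift [ 0.3 -1.3 -1.7] len 2.2
rotvec [ 0.06 -0.02 -0.36]
```

```bash
python3 -m pendant '[[10,[0.3,-1.3,4],[0,0,0]],[10,[0,0,7],[0,0,0]],[10,[0,0,5],[0,0,0]],[10,[0,0,1],[0,0,0]],[10,[0,0,0],[0,0,0]]]' && python3 go.py 458.8 -308.5 187 -124.4;python3 - <<'E'
from h import *
s=cam("side");t=cam("top")
crop(s,315,130,80,90,8,"s15");crop(s,330,165,40,40,18,"s15b"); crop(t,290,180,110,90,6,"t15")
E
```

```text
time: 15.75
tcp_pos: [0.4587, -0.3086, 0.1684]
tcp_rot: [-0.467, 0.884, 0.0, -0.0]
force: [-0.3, -0.4, -1.1]
gripper_width: 0.164
t 15.75 tcp [ 458.7 -308.6  168.4] yaw -124.31 z [-9.e-04  2.e-04 -1.e+00] F [-0.3 -0.4 -1.1] w 15.4 j [-0.33  0.62  1.2   1.86 -0.64  1.12 -1.06]
tool shift [ -0.1   0.  -18.6] len 18.6
rotvec [ 0.05 -0.02  0.09]
```

View pics/s15b.png

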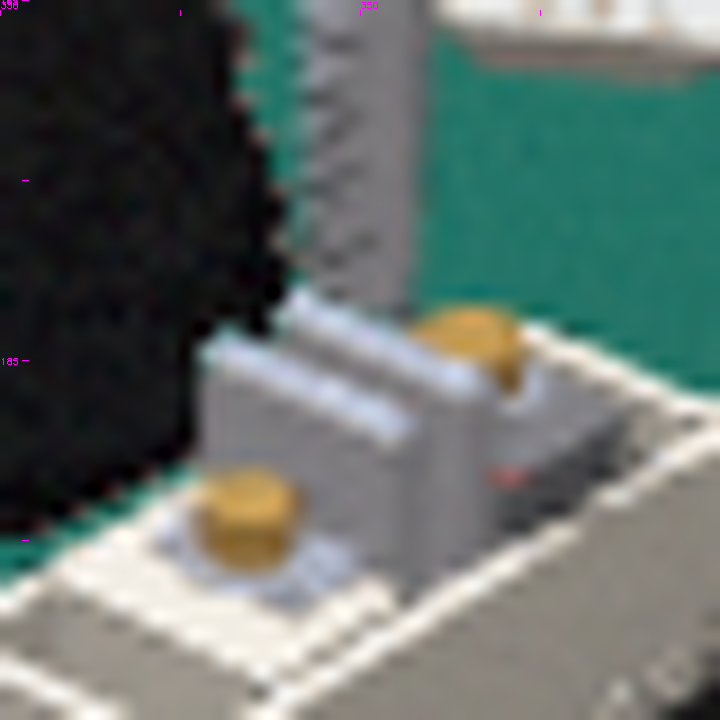

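View pics/t15.png

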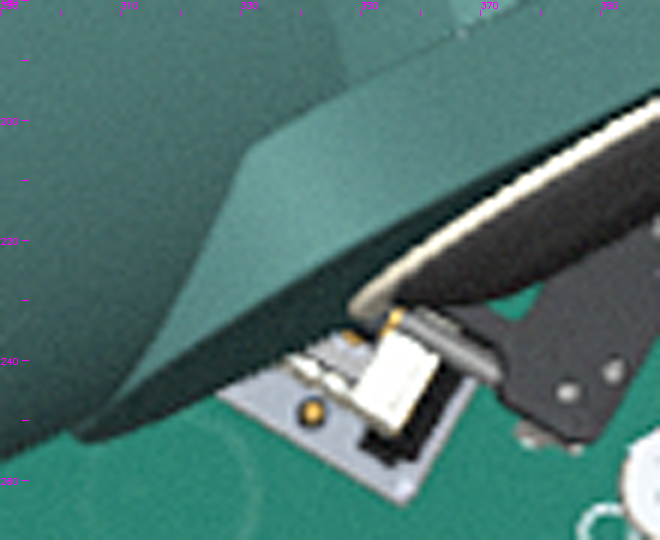

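View pics/s15.png

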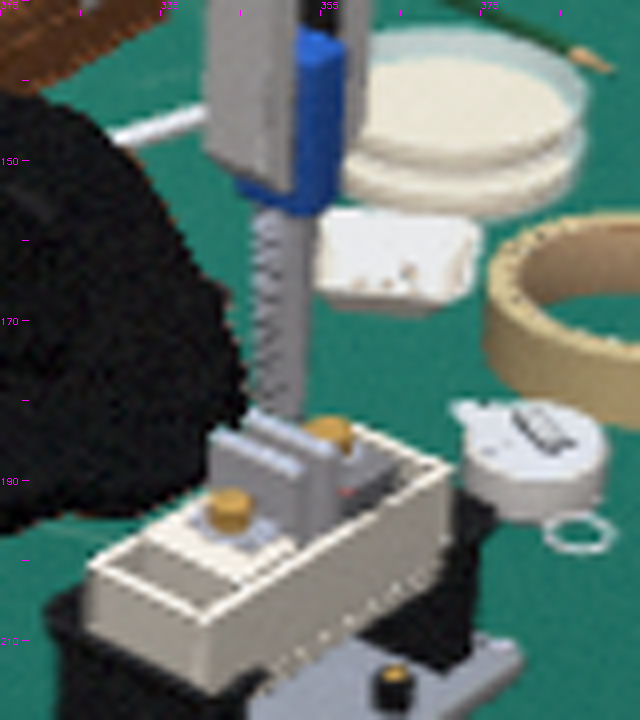

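The blade's lower end is at about (350,182), right at the far plate's ridge line, so I can't tell whether it's in front of or behind that plate. I'll raise it 10 mm to see the tip.

```bash
python3 -m pendant '[[10,[0,0,-5],[0,0,0]],[10,[0,0,-5],[0,0,0]],[10,[0,0,0],[0,0,0]],[10,[0,0,0],[0,0,0]],[10,[0,0,0],[0,0,0]]]' && python3 go.py;python3 - <<'E'
from h import *
s=cam("side")
crop(s,330,165,40,40,18,"s16")
st=monitor.sense(); Rm=R.from_quat(st["tcp_rot"]).as_matrix(); p=st["tcp_pos"]
for off in(0,):
  for lx in(-7,0,7):
    P=p+np.array([0,0,-.0683])+Rm[:,1]*lx/1e3; print(np.round(P*1e3,1),"crop",np.round((proj(s,P)[0]-[330,165]+.5)*18))
E
```

```text
time: 16.27
tcp_pos: [0.4592, -0.3086, 0.1791]
tcp_rot: [-0.466, 0.885, -0.0, 0.0]
force: [0.3, 0.8, -0.5]
gripper_width: 0.167
t 16.27 tcp [ 459.2 -308.6  179.1] yaw -124.39 z [ 4.e-04 -0.e+00 -1.e+00] F [ 0.3  0.8 -0.5] w 15.7 j [-0.33  0.6   1.2   1.85 -0.62  1.14 -1.08]
[ 464.8 -312.5  110.7] crop [296. 189.]
[ 459.1 -308.6  110.7] crop [344. 211.]
[ 453.3 -304.6  110.7] crop [393. 232.]
```

View pics/s16.png

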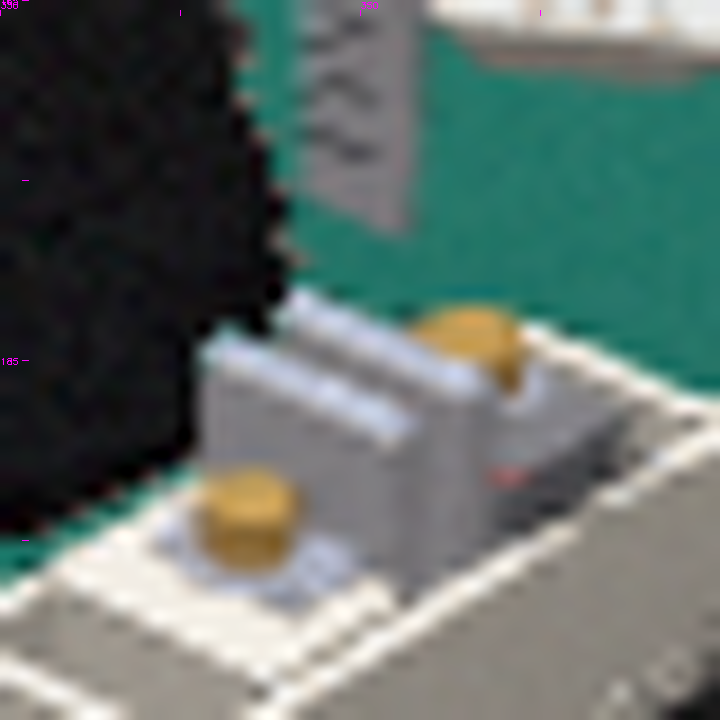

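Raised, the tip edge runs (346.3,175)–(351.6,177.5), within 0.5 mm of my prediction. The tip is therefore above the gap mouth, about centred. Descending with force checks.

```bash
python3 -m pendant '[[10,[0.2,1.5,4],[0,0,0]],[10,[0,0,7],[0,0,0]],[10,[0,0,6],[0,0,0]],[10,[0,0,3],[0,0,0]],[10,[0,0,0],[0,0,0]]]' && python3 go.py && python3 -m pendant '[[10,[0,0,2],[0,0,0]],[10,[0,0,2],[0,0,0]],[10,[0,0,2],[0,0,0]],[10,[0,0,0],[0,0,0]],[10,[0,0,0],[0,0,0]]]' && python3 go.py;python3 - <<'E'
from h import *
s=cam("side")
crop(s,330,165,40,40,18,"s17")
st=monitor.sense(); print(st["ft_torque"])
E
```

```text
time: 16.73
tcp_pos: [0.4573, -0.3078, 0.158]
tcp_rot: [-0.466, 0.885, 0.0, -0.0]
force: [-0.1, -0.4, -1.2]
gripper_width: 0.17
t 16.73 tcp [ 457.3 -307.8  158. ] yaw -124.41 z [-1.2e-03  4.0e-04 -1.0e+00] F [-0.1 -0.4 -1.2] w 16.0 j [-0.32  0.62  1.18  1.87 -0.65  1.1  -1.06]
time: 17.15
tcp_pos: [0.4577, -0.308, 0.153]
tcp_rot: [-0.466, 0.885, -0.0, -0.0]
force: [0.0, -0.4, 0.1]
gripper_width: 0.171
t 17.15 tcp [ 457.7 -308.   153. ] yaw -124.41 z [-0.e+00 -1.e-04 -1.e+00] F [ 0.  -0.4  0.1] w 16.0 j [-0.31  0.63  1.17  1.88 -0.66  1.09 -1.05]
[0.05127901 0.13188323 0.03233934]
```

View pics/s17.png

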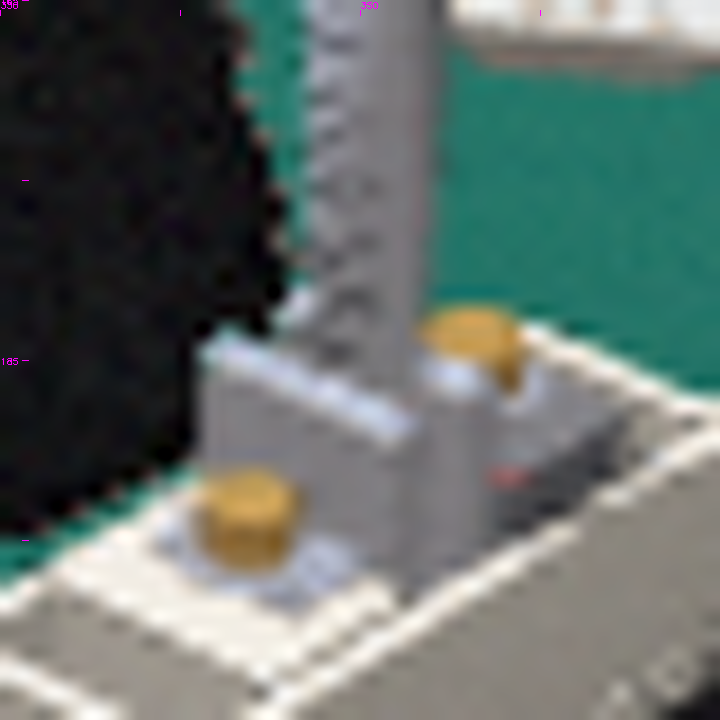

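The blade is now between the plates, covering the far ridge and hidden by the near one at about (347,186), with no force. Lowering on.

```bash
python3 -m pendant '[[10,[0,0,2],[0,0,0]],[10,[0,0,2],[0,0,0]],[10,[0,0,2],[0,0,0]],[10,[0,0,2],[0,0,0]],[10,[0,0,0],[0,0,0]]]' && python3 go.py && python3 -m pendant '[[10,[0,0,2],[0,0,0]],[10,[0,0,2],[0,0,0]],[10,[0,0,1],[0,0,0]],[10,[0,0,0],[0,0,0]],[10,[0,0,0],[0,0,0]]]' && python3 go.py
```

```text
time: 17.62
tcp_pos: [0.4575, -0.308, 0.1446]
tcp_rot: [-0.466, 0.885, 0.0, -0.0]
force: [-0.0, -1.1, -0.3]
gripper_width: 0.169
t 17.62 tcp [ 457.5 -308.   144.6] yaw -124.41 z [-5.e-04 -0.e+00 -1.e+00] F [-0.  -1.1 -0.3] w 15.9 j [-0.3   0.64  1.16  1.88 -0.67  1.08 -1.05]
time: 18.03
tcp_pos: [0.4576, -0.308, 0.1399]
tcp_rot: [-0.466, 0.885, 0.0, -0.0]
force: [-0.3, -1.0, -1.7]
gripper_width: 0.167
t 18.03 tcp [ 457.6 -308.   139.9] yaw -124.41 z [-2.e-04 -0.e+00 -1.e+00] F [-0.3 -1.  -1.7] w 15.7 j [-0.3   0.64  1.15  1.89 -0.67  1.07 -1.04]
```

```bash
python3 -m pendant '[[10,[0,0,1],[0,0,0]],[10,[0,0,1],[0,0,0]],[10,[0,0,1],[0,0,0]],[10,[0,0,1],[0,0,0]],[10,[0,0,0],[0,0,0]]]' && python3 go.py && python3 -m pendant '[[10,[0,0,1],[0,0,0]],[10,[0,0,1],[0,0,0]],[10,[0,0,1],[0,0,0]],[10,[0,0,0],[0,0,0]],[10,[0,0,0],[0,0,0]]]' && python3 go.py
```

```text
time: 18.45
tcp_pos: [0.4577, -0.3079, 0.1358]
tcp_rot: [-0.466, 0.885, 0.0, -0.0]
force: [0.1, -0.7, -0.8]
gripper_width: 0.167
t 18.45 tcp [ 457.7 -307.9  135.8] yaw -124.41 z [-1.e-04 -0.e+00 -1.e+00] F [ 0.1 -0.7 -0.8] w 15.7 j [-0.29  0.65  1.14  1.89 -0.68  1.06 -1.04]
time: 18.87
tcp_pos: [0.4577, -0.3078, 0.1329]
tcp_rot: [-0.466, 0.885, 0.0, 0.0]
force: [-0.8, -0.1, -0.8]
gripper_width: 0.172
t 18.87 tcp [ 457.7 -307.8  132.9] yaw -124.4 z [-1.e-04  2.e-04 -1.e+00] F [-0.8 -0.1 -0.8] w 16.1 j [-0.29  0.65  1.14  1.89 -0.68  1.06 -1.03]
```

```bash
python3 -m pendant '[[10,[0,0,1],[0,0,0]],[10,[0,0,1],[0,0,0]],[10,[0,0,1],[0,0,0]],[10,[0,0,0],[0,0,0]],[10,[0,0,0],[0,0,0]]]' && python3 go.py && python3 -m pendant '[[10,[0,0,1],[0,0,0]],[10,[0,0,1],[0,0,0]],[10,[0,0,0],[0,0,0]],[10,[0,0,0],[0,0,0]],[10,[0,0,0],[0,0,0]]]' && python3 go.py
```

```text
time: 19.28
tcp_pos: [0.4577, -0.3079, 0.1299]
tcp_rot: [-0.466, 0.885, 0.0, -0.0]
force: [-0.3, -1.0, -1.2]
gripper_width: 0.169
t 19.28 tcp [ 457.7 -307.9  129.9] yaw -124.4 z [-1.e-04  1.e-04 -1.e+00] F [-0.3 -1.  -1.2] w 15.9 j [-0.29  0.65  1.14  1.89 -0.69  1.05 -1.03]
time: 19.7
tcp_pos: [0.4577, -0.3079, 0.1279]
tcp_rot: [-0.466, 0.885, 0.0, -0.0]
force: [0.7, -1.8, -0.9]
gripper_width: 0.17
t 19.7 tcp [ 457.7 -307.9  127.9] yaw -124.41 z [-1.e-04  0.e+00 -1.e+00] F [ 0.7 -1.8 -0.9] w 16.0 j [-0.29  0.66  1.13  1.9  -0.69  1.05 -1.03]
```

```bash
python3 -m pendant '[[10,[0,0,1],[0,0,0]],[10,[0,0,1],[0,0,0]],[10,[0,0,0],[0,0,0]],[10,[0,0,0],[0,0,0]],[10,[0,0,0],[0,0,0]]]' && python3 go.py && python3 -m pendant '[[10,[0,0,1],[0,0,0]],[10,[0,0,0.5],[0,0,0]],[10,[0,0,0],[0,0,0]],[10,[0,0,0],[0,0,0]],[10,[0,0,0],[0,0,0]]]' && python3 go.py
```

```text
time: 20.12
tcp_pos: [0.4577, -0.3079, 0.126]
tcp_rot: [-0.466, 0.885, 0.0, -0.0]
force: [-1.6, -1.2, -0.8]
gripper_width: 0.168
t 20.12 tcp [ 457.7 -307.9  126. ] yaw -124.41 z [-1.e-04  1.e-04 -1.e+00] F [-1.6 -1.2 -0.8] w 15.8 j [-0.28  0.66  1.13  1.9  -0.69  1.05 -1.03]
time: 20.53
tcp_pos: [0.4577, -0.308, 0.1245]
tcp_rot: [-0.466, 0.885, 0.0, -0.0]
force: [-0.7, -0.8, -0.8]
gripper_width: 0.17
t 20.53 tcp [ 457.7 -308.   124.5] yaw -124.41 z [-1.e-04 -1.e-04 -1.e+00] F [-0.7 -0.8 -0.8] w 16.0 j [-0.28  0.66  1.13  1.9  -0.7   1.04 -1.03]
```

```bash
python3 -m pendant '[[10,[0,0,1],[0,0,0]],[10,[0,0,0],[0,0,0]],[10,[0,0,0],[0,0,0]],[10,[0,0,0],[0,0,0]],[10,[0,0,0],[0,0,0]]]' && python3 go.py && python3 -m pendant '[[10,[0,0,1],[0,0,0]],[10,[0,0,0],[0,0,0]],[10,[0,0,0],[0,0,0]],[10,[0,0,0],[0,0,0]],[10,[0,0,0],[0,0,0]]]' && python3 go.py
```

```text
time: 20.95
tcp_pos: [0.4577, -0.308, 0.1234]
tcp_rot: [-0.466, 0.885, 0.0, -0.0]
force: [-0.4, -1.7, -2.4]
gripper_width: 0.172
t 20.95 tcp [ 457.7 -308.   123.4] yaw -124.4 z [-1.e-04 -0.e+00 -1.e+00] F [-0.4 -1.7 -2.4] w 16.2 j [-0.28  0.66  1.13  1.9  -0.7   1.04 -1.02]
time: 21.37
tcp_pos: [0.4577, -0.308, 0.1225]
tcp_rot: [-0.466, 0.885, -0.0, -0.0]
force: [-1.9, -2.3, -1.8]
gripper_width: 0.169
t 21.37 tcp [ 457.7 -308.   122.5] yaw -124.41 z [-0.e+00 -2.e-04 -1.e+00] F [-1.9 -2.3 -1.8] w 15.8 j [-0.28  0.66  1.13  1.9  -0.7   1.04 -1.02]
```

```bash
python3 -m pendant '[[10,[0.2,0,0],[0,0,0]],[10,[0.1,0,0.5],[0,0,0]],[10,[0,0,0],[0,0,0]],[10,[0,0,0],[0,0,0]],[10,[0,0,0],[0,0,0]]]' && python3 go.py && python3 -m pendant '[[10,[0,0,1],[0,0,0]],[10,[0,0,0],[0,0,0]],[10,[0,0,0],[0,0,0]],[10,[0,0,0],[0,0,0]],[10,[0,0,0],[0,0,0]]]' && python3 go.py
```

```text
time: 21.78
tcp_pos: [0.4576, -0.3081, 0.122]
tcp_rot: [-0.466, 0.885, 0.0, 0.0]
force: [-0.9, -0.6, 0.5]
gripper_width: 0.17
t 21.78 tcp [ 457.6 -308.1  122. ] yaw -124.4 z [ 0.e+00  1.e-04 -1.e+00] F [-0.9 -0.6  0.5] w 16.0 j [-0.28  0.66  1.12  1.9  -0.7   1.04 -1.02]
time: 22.2
tcp_pos: [0.4575, -0.3082, 0.121]
tcp_rot: [-0.466, 0.885, -0.0, -0.0]
force: [0.8, 0.3, 0.1]
gripper_width: 0.172
t 22.2 tcp [ 457.5 -308.2  121. ] yaw -124.4 z [-0. -0. -1.] F [0.8 0.3 0.1] w 16.2 j [-0.28  0.66  1.12  1.9  -0.7   1.04 -1.02]
```

```bash
python3 -m pendant '[[10,[0,0,0.7],[0,0,0]],[10,[0,0,0],[0,0,0]],[10,[0,0,0],[0,0,0]],[10,[0,0,0],[0,0,0]],[10,[0,0,0],[0,0,0]]]' && python3 go.py && python3 -m pendant '[[10,[0,0,0.7],[0,0,0]],[10,[0,0,0],[0,0,0]],[10,[0,0,0],[0,0,0]],[10,[0,0,0],[0,0,0]],[10,[0,0,0],[0,0,0]]]' && python3 go.py
```

```text
time: 22.62
tcp_pos: [0.4575, -0.3082, 0.1203]
tcp_rot: [-0.466, 0.885, -0.0, -0.0]
force: [-0.5, -0.4, -0.3]
gripper_width: 0.167
t 22.62 tcp [ 457.5 -308.2  120.3] yaw -124.41 z [ 0.e+00 -1.e-04 -1.e+00] F [-0.5 -0.4 -0.3] w 15.7 j [-0.28  0.66  1.12  1.9  -0.7   1.04 -1.02]
time: 23.03
tcp_pos: [0.4575, -0.3082, 0.1196]
tcp_rot: [-0.466, 0.885, -0.0, -0.0]
force: [-0.4, 0.1, -1.0]
gripper_width: 0.162
t 23.03 tcp [ 457.5 -308.2  119.6] yaw -124.41 z [-0.e+00 -1.e-04 -1.e+00] F [-0.4  0.1 -1. ] w 15.3 j [-0.28  0.67  1.12  1.9  -0.7   1.04 -1.02]
```

```bash
python3 -m pendant '[[10,[0,0,0.7],[0,0,0]],[10,[0,0,0],[0,0,0]],[10,[0,0,0],[0,0,0]],[10,[0,0,0],[0,0,0]],[10,[0,0,0],[0,0,0]]]' && python3 go.py && python3 -m pendant '[[10,[0,0,0.7],[0,0,0]],[10,[0,0,0],[0,0,0]],[10,[0,0,0],[0,0,0]],[10,[0,0,0],[0,0,0]],[10,[0,0,0],[0,0,0]]]' && python3 go.py
```

```text
time: 23.45
tcp_pos: [0.4575, -0.3082, 0.1189]
tcp_rot: [-0.466, 0.885, -0.0, -0.0]
force: [-0.6, -1.4, -0.9]
gripper_width: 0.167
t 23.45 tcp [ 457.5 -308.2  118.9] yaw -124.41 z [-0.e+00 -1.e-04 -1.e+00] F [-0.6 -1.4 -0.9] w 15.7 j [-0.28  0.67  1.12  1.9  -0.7   1.03 -1.02]
time: 23.87
tcp_pos: [0.4575, -0.3083, 0.1182]
tcp_rot: [-0.466, 0.885, -0.0, -0.0]
force: [-0.4, -1.4, -1.0]
gripper_width: 0.167
t 23.87 tcp [ 457.5 -308.3  118.2] yaw -124.4 z [-0.e+00 -2.e-04 -1.e+00] F [-0.4 -1.4 -1. ] w 15.7 j [-0.28  0.67  1.12  1.9  -0.7   1.03 -1.02]
```

Run:
```python
from h import *
s=cam("side")
crop(s,325,140,45,60,12,"s18")
st=monitor.sense(); Rm=R.from_quat(st["tcp_rot"]).as_matrix(); p=st["tcp_pos"]
for n,z in(("handle bottom",-.0083),("tip",-.0683),("tcp",0)):
  for lx,ly in((-12,-8),(12,-8),(12,8)):
    P=p+np.array([0,0,z])+Rm[:,1]*lx/1e3+Rm[:,0]*ly/1e3; print(n,np.round(P*1e3,1),"crop",np.round((proj(s,P)[0]-[325,140]+.5)*12))
```

```text
handle bottom [ 471.9 -308.5  109.9] crop [212. 439.]
handle bottom [ 452.1 -294.9  109.9] crop [324. 489.]
handle bottom [ 443.1 -308.1  109.9] crop [385. 453.]
tip [ 471.9 -308.5   49.9] crop [202. 743.]
tip [ 452.1 -294.9   49.9] crop [311. 794.]
tip [ 443.1 -308.1   49.9] crop [370. 757.]
tcp [ 471.9 -308.5  118.2] crop [214. 396.]
tcp [ 452.1 -294.9  118.2] crop [326. 445.]
tcp [ 443.1 -308.1  118.2] crop [387. 409.]
```

View pics/s18.png

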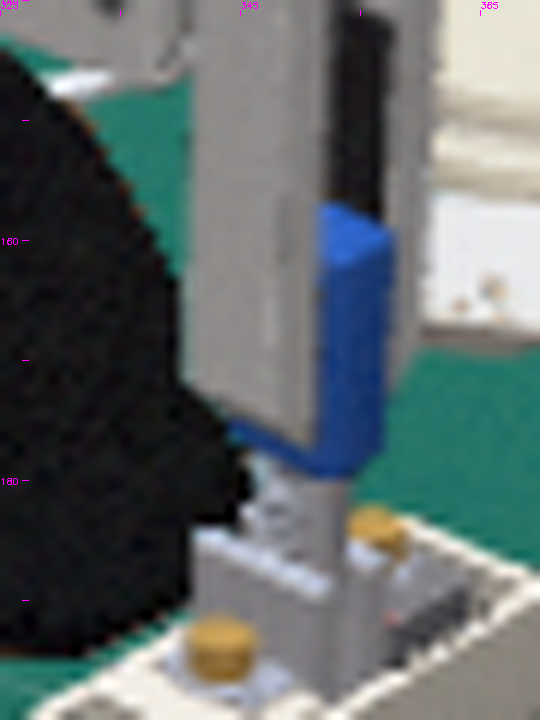

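Handle bottom corner is at about (351.5,179.5) and the fingers hold it squarely. The blade is roughly 40 mm down, with no firm resistance yet, so I'll continue in small steps.

```bash
python3 -m pendant '[[10,[0,0,0.7],[0,0,0]],[10,[0,0,0],[0,0,0]],[10,[0,0,0],[0,0,0]],[10,[0,0,0],[0,0,0]],[10,[0,0,0],[0,0,0]]]' && python3 go.py && python3 -m pendant '[[10,[0.1,0,0.7],[0,0,0]],[10,[0,0,0],[0,0,0]],[10,[0,0,0],[0,0,0]],[10,[0,0,0],[0,0,0]],[10,[0,0,0],[0,0,0]]]' && python3 go.py
```

```text
time: 24.33
tcp_pos: [0.4575, -0.3083, 0.1175]
tcp_rot: [-0.466, 0.885, -0.0, -0.0]
force: [-0.5, -1.5, -0.3]
gripper_width: 0.163
t 24.33 tcp [ 457.5 -308.3  117.5] yaw -124.4 z [ 0.e+00 -2.e-04 -1.e+00] F [-0.5 -1.5 -0.3] w 15.4 j [-0.27  0.67  1.12  1.9  -0.71  1.03 -1.02]
time: 24.75
tcp_pos: [0.4575, -0.3084, 0.1169]
tcp_rot: [-0.466, 0.885, -0.0, 0.0]
force: [0.1, -1.0, 2.0]
gripper_width: 0.168
t 24.75 tcp [ 457.5 -308.4  116.9] yaw -124.4 z [ 1.e-04 -2.e-04 -1.e+00] F [ 0.1 -1.   2. ] w 15.8 j [-0.27  0.67  1.12  1.9  -0.71  1.03 -1.02]
```

```bash
python3 -m pendant '[[10,[0,0,0.5],[0,0,0]],[10,[0,0,0],[0,0,0]],[10,[0,0,0],[0,0,0]],[10,[0,0,0],[0,0,0]],[10,[0,0,0],[0,0,0]]]' && python3 go.py && python3 -m pendant '[[10,[0,0,0],[0,0,0]],[10,[0,0,0],[0,0,0]],[10,[0,0,0],[0,0,0]],[10,[0,0,0],[0,0,0]],[10,[0,0,0],[0,0,0]]]' && python3 go.py
```

```text
time: 25.17
tcp_pos: [0.4576, -0.3084, 0.1164]
tcp_rot: [-0.466, 0.885, -0.0, 0.0]
force: [-0.8, 0.0, 6.0]
gripper_width: 0.172
t 25.17 tcp [ 457.6 -308.4  116.4] yaw -124.41 z [ 2.e-04 -2.e-04 -1.e+00] F [-0.8  0.   6. ] w 16.2 j [-0.27  0.67  1.12  1.9  -0.71  1.03 -1.02]
time: 25.58
tcp_pos: [0.4576, -0.3084, 0.1164]
tcp_rot: [-0.466, 0.885, -0.0, 0.0]
force: [-0.3, -1.1, 5.7]
gripper_width: 0.167
t 25.58 tcp [ 457.6 -308.4  116.4] yaw -124.41 z [ 2.e-04 -1.e-04 -1.e+00] F [-0.3 -1.1  5.7] w 15.7 j [-0.27  0.67  1.12  1.9  -0.71  1.03 -1.02]
```

```bash
python3 -m pendant '[[10,[0,0,0.3],[0,0,0]],[10,[0,0,0],[0,0,0]],[10,[0,0,0],[0,0,0]],[10,[0,0,0],[0,0,0]],[10,[0,0,0],[0,0,0]]]' && python3 go.py && python3 -m pendant '[[10,[0,0,0],[0,0,0]],[10,[0,0,0],[0,0,0]],[10,[0,0,0],[0,0,0]],[10,[0,0,0],[0,0,0]],[10,[0,0,0],[0,0,0]]]' && python3 go.py;  python3 - <<'E'
from h import *
s=cam("side");t=cam("top")
crop(s,230,140,160,120,5,"s19");crop(t,240,140,180,140,4,"t19")
print(monitor.sense()["ft_torque"])
E
```

```text
time: 26.0
tcp_pos: [0.4576, -0.3084, 0.1162]
tcp_rot: [-0.466, 0.885, -0.0, 0.0]
force: [-0.1, -0.7, 6.1]
gripper_width: 0.171
t 26.0 tcp [ 457.6 -308.4  116.2] yaw -124.41 z [ 4.e-04 -2.e-04 -1.e+00] F [-0.1 -0.7  6.1] w 16.0 j [-0.27  0.67  1.12  1.9  -0.71  1.03 -1.02]
time: 26.42
tcp_pos: [0.4576, -0.3084, 0.1162]
tcp_rot: [-0.466, 0.885, -0.0, 0.0]
force: [-0.5, -0.4, 6.1]
gripper_width: 0.169
t 26.42 tcp [ 457.6 -308.4  116.2] yaw -124.41 z [ 4.e-04 -2.e-04 -1.e+00] F [-0.5 -0.4  6.1] w 15.9 j [-0.27  0.67  1.12  1.9  -0.71  1.03 -1.02]
[-0.10567772  0.34341771 -0.0334699 ]
```

View pics/s19.png

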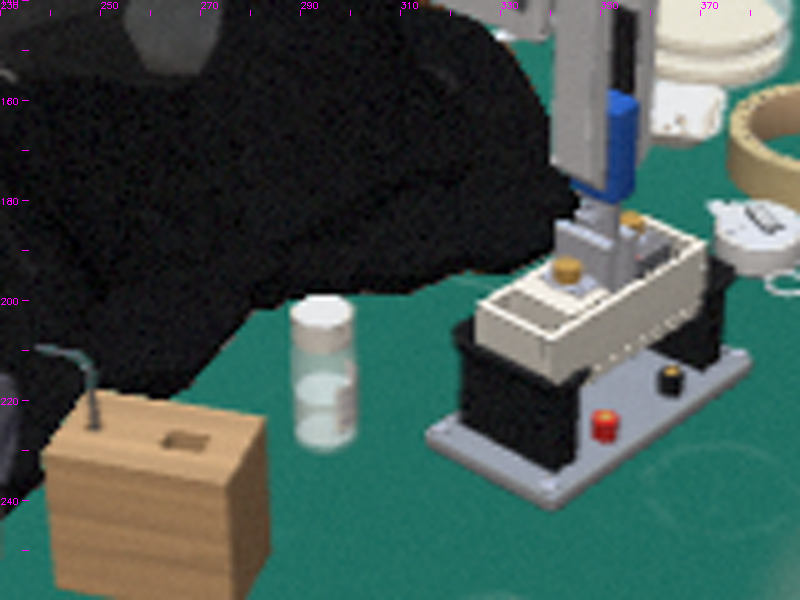

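View pics/t19.png

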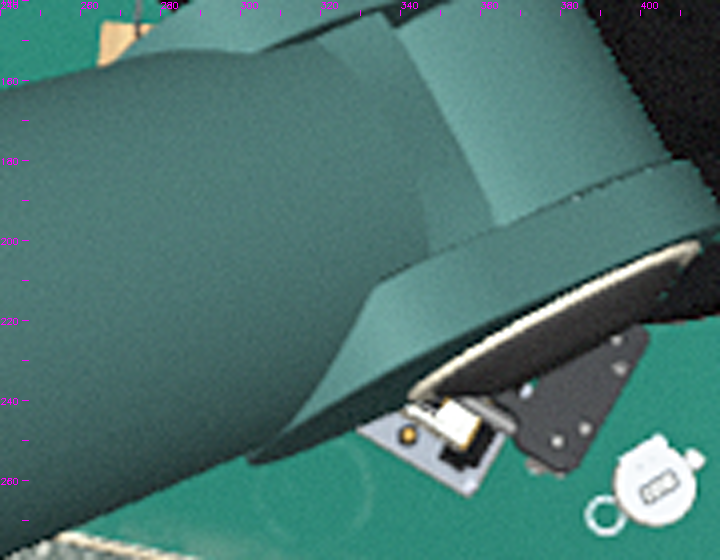

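```bash
python3 -m pendant '[[10,[0,0,0.3],[0,0,0]],[10,[0,0,0],[0,0,0]],[10,[0,0,0],[0,0,0]],[10,[0,0,0],[0,0,0]],[10,[0,0,0],[0,0,0]]]' && python3 go.py && python3 -m pendant '[[10,[0,0,0],[0,0,0]],[10,[0,0,0],[0,0,0]],[10,[0,0,0],[0,0,0]],[10,[0,0,0],[0,0,0]],[10,[0,0,0],[0,0,0]]]' && python3 go.py; python3 -m pendant '[[10,[0,0,0],[0,0,0]],[10,[0,0,0],[0,0,0]],[10,[0,0,0],[0,0,0]],[10,[0,0,0],[0,0,0]],[10,[0,0,0],[0,0,0]]]' && python3 go.py
```

```text
time: 26.93
tcp_pos: [0.4576, -0.3084, 0.1159]
tcp_rot: [-0.466, 0.885, -0.0, 0.0]
force: [-0.4, -0.7, 6.4]
gripper_width: 0.169
t 26.93 tcp [ 457.6 -308.4  115.9] yaw -124.41 z [ 4.e-04 -2.e-04 -1.e+00] F [-0.4 -0.7  6.4] w 15.9 j [-0.27  0.67  1.12  1.9  -0.71  1.03 -1.02]
time: 27.35
tcp_pos: [0.4576, -0.3085, 0.1159]
tcp_rot: [-0.466, 0.885, -0.0, 0.0]
force: [-1.4, -0.6, 7.5]
gripper_width: 0.168
t 27.35 tcp [ 457.6 -308.5  115.9] yaw -124.41 z [ 4.e-04 -2.e-04 -1.e+00] F [-1.4 -0.6  7.5] w 15.8 j [-0.27  0.67  1.12  1.9  -0.71  1.03 -1.02]
time: 27.77
tcp_pos: [0.4576, -0.3084, 0.1159]
tcp_rot: [-0.466, 0.885, -0.0, 0.0]
force: [-1.3, -0.7, 8.0]
gripper_width: 0.166
t 27.77 tcp [ 457.6 -308.4  115.9] yaw -124.4 z [ 4.e-04 -2.e-04 -1.e+00] F [-1.3 -0.7  8. ] w 15.6 j [-0.27  0.67  1.12  1.9  -0.71  1.03 -1.02]
```

Push back holds steady at 7–8 N with about 1 N sideways. Handing in.

```bash
python3 -c "
from plant import order
print(order.hand_in())"
```

```text
the job is handed in; nothing more can be done
None
```

The trough is seated level in the cradle and released. The gauge is snug between the two electrode plates and still held in the fingers. I handed the job in at about 28 s of the 58 s allowed.

- **Trough:** it touched down with the gripper at 38.1 mm, where I expected 38. I let go of it there, and the pictures show it level between the guides.
- **Gauge:** the last readings were a steady upward push of 6.4 to 8.0 N with only 1 to 1.5 N sideways, so it is bearing on both plates rather than catching on one. The push rose by about 4 N over the last half millimetre before it settled.
- **Bystanders:** the last pictures show the vial and the tally counter in their original places.

**Checks that disagreed:** from the gripper position the blade is about 44 mm below the plate tops, just past the stated 21 to 42 mm. The side picture puts the handle about 2 mm higher, which makes it about 42 mm and a gap near 7 mm. The side and top views also placed the middle of the gap 1 to 1.5 mm apart, so I centred the blade by the sideways force instead.

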